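# Set a carton guide lane: nip the sample, then back the crank off two turns

## Robot

A 7-joint arm with a two-finger parallel gripper is mounted at the origin on a cart in front of the work surface, level with it; the furniture and walls round the work are solid. World frame = base frame: x ahead of the robot, y to its left, z up, the work surface at z = 0. Lengths are in m, angles in rad, forces in N, time in s.
With the tool pointing down it reaches from about 0.425 to 0.875 m from the base axis. Payload 4.7 kg.
Tool frame: the origin (TCP) lies midway between the tips of the shut fingers; the grasp point (between the pads) lies 19 mm behind it; x points along the fingers, y is the direction in which the jaws open and shut, and the axes are right-handed (so a half turn about x gives the same grasp; the last joint's range is limited). The gripper opens to 87 mm and grips with 3 to 60 N. Pads are 19 mm wide; open, the fingers measure 117 mm over their backs; the gripper's body (75 mm by 190 mm) begins 51 mm behind the grasp point.
Start: joints at [-1.183, 0.321, -0.07, 1.45, 0.023, 1.371, -0.057], TCP at [0.237, 0.605, 0.223] pointing down, gripper open.
Joint ranges: [-2.86, 2.86], [-0.3, 2.09], [-1.38, 1.24], [0.06, 2.45], [-1.56, 4.7], [0.09, 2.05], [-2.69, 2.69]. Speed limits (rad/s): [2.57, 2.57, 3.14, 3.14, 3.14, 3.14, 3.14].

## Interface

Orientations are given as a rotation vector (axis times angle).
In Python, from bench import ctrl gives the robot as it stands. The module is installed in compiled form; this text tells all that it offers.
- The arm moves only by the tool servo_tool, never from a script. Its arguments are lists of equal length, an entry for each row: "dp": the shift along the tool's x, y, z in units of 25 mm (1.0 is 25 mm), a list of three; "yaw": the turn about the tool's x in units of 6 degrees (1.0 is 6 degrees). A call has exactly 5 rows; each row shifts and turns the commanded pose from where the row before left it, along the tool's axes as they then stand; what a row does not reach is not made up. A row lasts 1/10 s, in which the tool goes at most 50 mm and 8.59 degrees, less where a joint would pass 70% of its speed; a pose out of reach is approached as far as the arm can. A call is refused whole if a number of a shift passes 1 or a number of a turn 1, either way. A call with a gripper value outside its range is refused whole. "fingers" is the opening, from 0 (shut) to 1 (fully open), set as the call begins (left out, the last holds). The fingers move at their own pace and stop on an object; "grip_force" is the grip in N (left out, the last holds). Time passes only in rows, so rows that do not move let the fingers close, or fill a call up. It gives the time, the measured TCP pose, the force and the opening at its end, in the units of the state.
- ctrl.get_state(): the state, without advancing time (a new reading comes with each control period).
- ctrl.get_image(name): name is "scene" or "top" or "wrist"; returns (picture, depth): 384x512x3 uint8, red, green, blue; 384x512 float32, m along the optical axis (not along the pixel's ray), 0 where there is no reading.
- ctrl.camera_info(name): a dict with "fx", "fy", "cx", "cy" (pixels), "extrinsics" (4x4, takes a point from world to camera coordinates); the wrist camera has in their place "hand_eye" (4x4, takes a point from camera to tool coordinates, whose origin is the TCP and whose axes are the tool frame's). Camera axes: x right, y down, z forward; pixel columns grow to the right and rows downward; lengths in m; the calibration is good to about 2 mm. A picture is of the moment at which its call begins: read the wrist's pose just before it. camera_info takes no time and is no camera call.
- ctrl.close_job(): hands the job in, once; it reports no verdict.
Trained networks look in the newest picture that a camera, given by its name, has taken for a name from the list of things; names that differ only in an ending like _2 or _b are one class to them, and where a whole thing is asked for, a point or a joint stands for the part that bears it (a point fixed in the world has none). Each returns a list of dicts, best first, with "score" (0 to 1); they miss things now and then, are a little off and sometimes report something else, mostly with a low value. They report only what shows in the picture. A call takes as long as a camera call. They do not tell look-alikes from the thing itself.
- ctrl.search_frame(camera, label): "extent" ([left, top, right, bottom] in pixels, round what is visible of it).
- ctrl.cut_out(camera, label): "region" (384x512 bool, what is visible of it) and "extent" ([left, top, right, bottom] in pixels, round what is visible of it).
The state is a dict: "time": time; "joint_positions": joint angles; "qd": joint speeds; "joint_torque": joint torques, N m; "position": TCP position; "tool_rot": TCP orientation; "ft_force": force on the tool from outside, world axes, zero at the start; "torque": the same for the moment, N m; "grip_width": opening from 0.0 (shut) to 1.0 (fully open).
Only numpy, scipy, OpenCV 4.12 (cv2) and the standard library are available. Lean on these libraries where they do the work, as an engineer would, in place of code of your own. Each camera call takes 0.05 s, during which the arm holds its last target.

## Task

Set the little guide lane to width for the larger carton. Stand the carton lengthwise on the bed between the two guides near mid-lane and let go; wind the crank clockwise until you clearly feel the moving guide nip the carton against the fixed one, without forcing it; then from that point wind back exactly two full turns and let go, with the carton left standing free in the lane. Move the guide only with the crank and leave the other things on the table where they are.

Things in the scene. Friction and masses are not known exactly. Their poses are not given: they have to be found in the camera images.
- lane_unit: Guide lane bolted down: bright metal plate 285 x 196 mm, 8 mm thick, with two white guides and a grey gearbox with a crank. Origin on the table between lane and gearbox. x points across the lane from gearbox to fixed guide, y along the lane, z up. Plate: x -0.172..0.112, y -0.098..0.098; its top, the lane bed, is at z 0.008. Gearbox top z 0.054, rod bearings' top z 0.042.
- fixed_guide_face (a point): Middle of the fixed guide's inner face, at x 0.075, y 0, z 0.0205 of the unit. Both guides are straight over y -0.075..0.075 with flared ends and reach from z 0.011 to 0.030, so a carton on the bed stands 38 mm proud of them.
- moving_guide_face (a point): Middle of the moving guide's inner face, facing the fixed one (z 0.0205). It slides along the unit's x, driven by the crank through a screw: 6 mm a full turn; clockwise from above closes the lane. Starts 54 to 59 mm from the fixed face; can go from 40 to 75 mm. No scale or counter anywhere.
- crank_axis (a point): Point on the crank's vertical axis, at the height of its knob's middle (on the unit: x -0.125, y 0, z about 0.093). The crank starts at any angle, turns freely with 1 to 2 N at the knob and stays where it is left.
- crank_knob_mid (a point): Middle of the crank's upright black knob: 22 mm thick, 37 mm tall (0.073 to 0.110 m over the table), 40 mm from the axis, spinning freely on its pin. The steel arm ends just under it (0.071 m). Once the carton is nipped the force along its path rises by roughly 0.5 N per mm of travel: 4 to 6 N above free running is a clear nip, beyond 8 N is forcing and dents the carton.
- carton: The sample: the larger of the two small printed cartons, 45 mm wide (its x), 85 mm long (its y), 60 mm tall, about 0.6 kg, packed solid. Origin at the centre of its underside, z up. It starts upright on the open table to the right of the unit.
- small_carton: Bystander: smaller printed carton, 35 x 75 x 45 mm, origin at the centre of its underside. Stays.
- tape_ring: Bystander: white tape roll lying flat, 59 mm across, 24 mm tall, origin at the centre of its underside. Stays.
Mind the look-alikes: they are no part of the job. Leave any turquoise look-alike of the carton alone.

How it is judged:
By the outcome, as a careful person would: the job done as asked, in the order asked, and still so for the second after the job is handed in, with the robot touching nothing.
It also fails if it takes over 72 s, if anything falls off the work surface, if the arm or the gripper's body presses on something with over 40 N, if the wrist force passes 120 N, or if a joint passes its speed limit or range.

## Working session

There is one attempt and no reset: what is moved stays moved. The work goes in short steps, Python scripts to look and compute and a tool call to move; the robot and the scene stay as the last step left them, time stands still between calls to the robot, and variables do not carry over. Pictures are saved under pics/ and viewed, and the job is handed in when it is done.

Besides the shell and the picture viewer there is one more tool, called after "Emit:" in YAML: its name, and indented under it one key for each argument. servo_tool: Moves the arm, as the interface text tells. Its arguments: {"type":"object","properties":{"dp":{"type":"array","items":{"type":"array","items":{"type":"number"}}},"yaw":{"type":"array","items":{"type":"number"}},"fingers":{"type":"number"},"grip_force":{"type":"number"}},"required":["dp","yaw"]}

```bash
mkdir -p pics; ls
cat > h.py <<'E'
import numpy as np,cv2
from scipy.spatial.transform import Rotation as R
from bench import ctrl
def save(n,img): cv2.imwrite('pics/'+n,cv2.cvtColor(img,cv2.COLOR_RGB2BGR))
def cam2world(cam,st=None):
    ci=ctrl.camera_info(cam)
    if cam=='wrist':
        T=np.eye(4);T[:3,:3]=R.from_rotvec(st['tool_rot']).as_matrix();T[:3,3]=st['position']
        return ci,T@np.array(ci['hand_eye'])
    return ci,np.linalg.inv(np.array(ci['extrinsics']))
def cloud(ci,W,d):
    v,u=np.mgrid[:384,:512]
    P=np.stack([(u-ci['cx'])/ci['fx']*d,(v-ci['cy'])/ci['fy']*d,d],-1)
    return P@W[:3,:3].T+W[:3,3]
E
python3 - <<'E'
from h import *
st=ctrl.get_state();print({k:np.round(v,3).tolist() for k,v in st.items()})
for c in ['top','scene']:
    img,d=ctrl.get_image(c);save(c+'0.png',img);np.save(c+'0.npy',d)
    ci=ctrl.camera_info(c);print(c,ci['fx'],np.round(np.linalg.inv(ci['extrinsics']),3).tolist())
E
```

```text
pics
{'time': 0.0, 'joint_positions': [-1.183, 0.322, -0.07, 1.452, 0.023, 1.371, -0.057], 'qd': [0.001, -0.002, 0.003, 0.001, 0.003, -0.002, 0.002], 'joint_torque': [-0.0, -49.13, -0.404, -31.252, -0.064, 0.044, 0.0], 'position': [0.237, 0.605, 0.221], 'tool_rot': [0.292, 1.551, -0.295], 'ft_force': [-0.004, -0.265, 0.196], 'torque': [-0.005, -0.036, 0.005], 'grip_width': 0.998}
top 374.7324429263924 [[0.007, -0.983, 0.186, 0.335], [-1.0, -0.006, 0.003, 0.001], [-0.002, -0.186, -0.983, 1.245], [0.0, 0.0, 0.0, 1.0]]
scene 371.490764474392 [[-0.215, 0.649, -0.729, 1.311], [0.977, 0.146, -0.158, 0.198], [0.004, -0.746, -0.666, 0.799], [0.0, 0.0, 0.0, 1.0]]
```

View pics/top0.png

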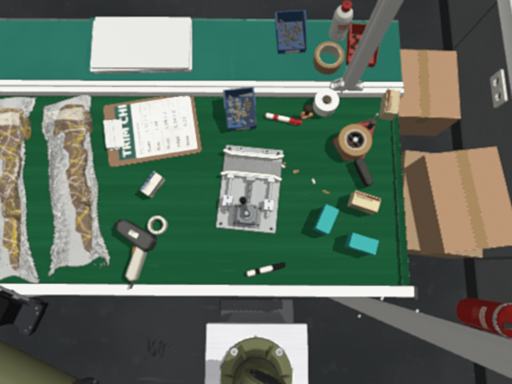

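View pics/scene0.png

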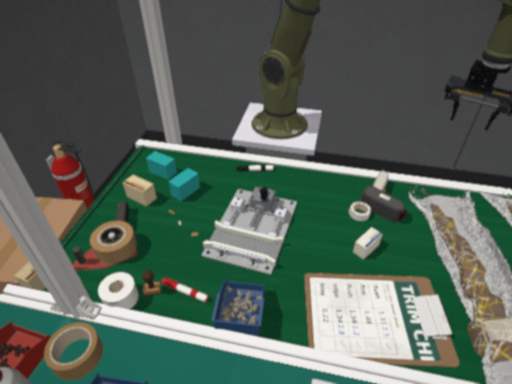

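Possible cartons in the top view: the cream printed one at (365,202), turquoise boxes at (327,219) and (363,244), a small white carton at (152,184), and a tan block at (390,103). I'll measure and crop each.

Run:
```python
from h import *
img=cv2.cvtColor(cv2.imread('pics/top0.png'),cv2.COLOR_BGR2RGB);d=np.load('top0.npy')
a=cv2.resize(img[140:265,200:400],(800,500),interpolation=cv2.INTER_CUBIC);save('crop0.png',a)
ci,W=cam2world('top');P=cloud(ci,W,d)
for l in ['carton','small_carton','lane_unit','crank_knob_mid','tape_ring']:
    for r in ctrl.cut_out('top',l)[:4]:
        m=r['region']&(d>0);p=P[m];zt=np.percentile(p[:,2],90)
        t=p[p[:,2]>zt-.008]
        rc=cv2.minAreaRect((t[:,:2]*1000).astype(np.float32))
        print(l,round(r['score'],2),np.round(r['extent']),m.sum(),'ztop',round(zt,3),'rect mm',np.round(rc[0]),np.round(rc[1]),round(rc[2],1))
```

```text
carton 0.95 [345. 236. 376. 256.] 464 ztop 0.062 rect mm [ 402. -337.] [85. 45.] 74.6
carton 0.62 [348. 189. 381. 216.] 526 ztop 0.062 rect mm [ 536. -352.] [85. 46.] 70.0
carton 0.6 [313. 205. 338. 234.] 457 ztop 0.062 rect mm [ 479. -225.] [45. 85.] 66.1
small_carton 0.72 [142. 173. 164. 195.] 281 ztop 0.047 rect mm [593. 345.] [35. 71.] 54.4
tape_ring 0.6 [147. 215. 169. 232.] 164 ztop 0.025 rect mm [460. 325.] [57. 54.] 64.2
```

View pics/crop0.png

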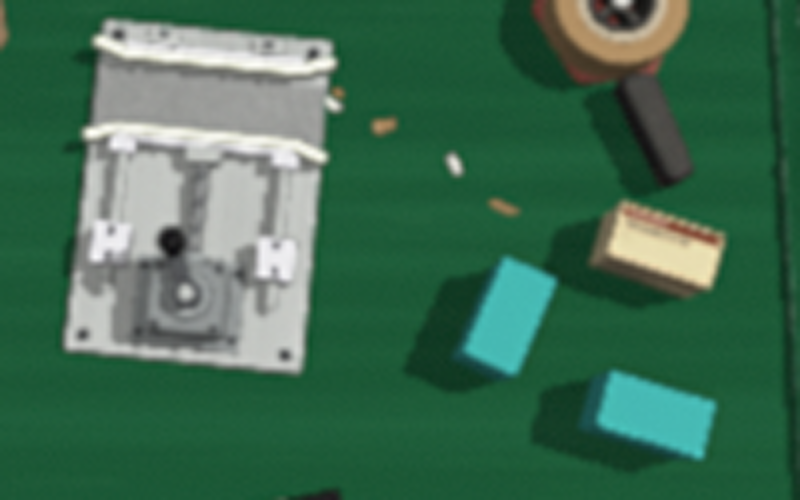

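Run:
```python
from h import *
img=cv2.cvtColor(cv2.imread('pics/top0.png'),cv2.COLOR_BGR2RGB);d=np.load('top0.npy')
ci,W=cam2world('top');P=cloud(ci,W,d)
g=img.astype(int)
print('table z',np.median(P[250:260,230:280,2]))
mask=np.zeros((384,512),bool);mask[140:240,205:295]=1
green=(g[...,1]-g[...,0]>18)
m=mask&~green&(d>0)&(P[...,2]>0.004)
n,lab,s,c=cv2.connectedComponentsWithStats(m.astype(np.uint8));k=1+np.argmax(s[1:,4]);m=lab==k
pl=m&(P[...,2]<0.014)
rc=cv2.minAreaRect((P[pl][:,:2]*1000).astype(np.float32));print(rc,pl.sum())
# knob
kb=m&(P[...,2]>0.09);print('high',kb.sum(),P[kb].mean(0),P[kb][:,2].max())
for lo,hi in [(.06,.09),(.046,.06),(.034,.046),(.024,.034)]:
    q=m&(P[...,2]>lo)&(P[...,2]<hi)
    print(lo,q.sum(),P[q].mean(0))
s=ctrl.get_state();M=R.from_rotvec(s['tool_rot']).as_matrix();print(np.round(M,3))
print(np.round(ctrl.camera_info('wrist')['hand_eye'],3))
for c in np.round(cv2.boxPoints(rc)): print(c)
```

```text
table z -0.0005809919065334901
((587.3663330078125, 23.29620361328125), (198.75479125976562, 285.3811950683594), 84.54463195800781) 2860
high 43 [0.53022819 0.04226275 0.10567687] 0.11512362529862208
0.06 99 [0.49968591 0.033256   0.07005952]
0.046 278 [0.49055632 0.03072815 0.05336393]
0.034 202 [0.53580366 0.02824438 0.03766987]
0.024 675 [0.63492518 0.01748489 0.02812593]
[[-0.     0.365  0.931]
 [-0.     0.931 -0.365]
 [-1.    -0.     0.   ]]
[[-0.    -0.307  0.952 -0.162]
 [ 1.     0.001  0.001  0.   ]
 [-0.001  0.952  0.307 -0.084]
 [ 0.     0.     0.     1.   ]]
[436. -62.]
[720. -89.]
[739. 109.]
[455. 136.]
```

```bash
cat >> h.py <<'E'
def yang(st):
    M=R.from_rotvec(st['tool_rot']).as_matrix();return np.degrees(np.arctan2(M[1,1],M[0,1]))
def plan(target,ang=None,N=None,st=None,p0=None,a0=None):
    "rows towards target (tool-down); ang=world angle of tool y in deg"
    st=st or ctrl.get_state()
    p=np.array(st['position'] if p0 is None else p0,float);a=yang(st) if a0 is None else a0
    ang=a if ang is None else ang
    da=(ang-a);t=np.array(target,float)
    if N is None: N=int(np.ceil(max(np.linalg.norm(t-p)/.024,abs(da)/6)))
    out=[]
    for i in range(N):
        r=N-i; step=(t-p)/r; A=np.radians(a)
        y=np.array([np.cos(A),np.sin(A),0]);z=np.array([np.sin(A),-np.cos(A),0]);x=np.array([0,0,-1.])
        dp=np.round([step@x/.025,step@y/.025,step@z/.025],2);yw=round(-((ang-a)/r)/6,2)
        p=p+.025*(dp[0]*x+dp[1]*y+dp[2]*z);a-=yw*6
        out.append((dp.tolist(),yw))
    for k in range(0,N,5):
        c=out[k:k+5];
        while len(c)<5:c.append(([0.,0.,0.],0.))
        print('dp',[q[0] for q in c],'yaw',[q[1] for q in c])
    print('end',np.round(p,4),round(a,2),'N',N)
E
python3 -c "
from h import *
plan([.6,.03,.22],-5.5)"
```

```text
dp [[0.0, -0.56, 0.76], [0.0, -0.52, 0.78], [0.0, -0.49, 0.8], [0.0, -0.45, 0.82], [0.0, -0.41, 0.84]] yaw [np.float64(0.43), np.float64(0.43), np.float64(0.43), np.float64(0.43), np.float64(0.43)]
dp [[0.0, -0.37, 0.86], [0.0, -0.33, 0.88], [0.0, -0.3, 0.89], [0.0, -0.26, 0.9], [0.0, -0.21, 0.91]] yaw [np.float64(0.42), np.float64(0.43), np.float64(0.42), np.float64(0.43), np.float64(0.42)]
dp [[0.0, -0.17, 0.92], [0.01, -0.13, 0.93], [0.0, -0.09, 0.93], [0.01, -0.05, 0.94], [0.0, -0.01, 0.94]] yaw [np.float64(0.43), np.float64(0.42), np.float64(0.43), np.float64(0.42), np.float64(0.43)]
dp [[0.01, 0.03, 0.94], [0.0, 0.07, 0.93], [0.01, 0.12, 0.93], [0.0, 0.16, 0.92], [0.01, 0.2, 0.92]] yaw [np.float64(0.42), np.float64(0.43), np.float64(0.42), np.float64(0.43), np.float64(0.42)]
dp [[0.0, 0.24, 0.91], [0.01, 0.28, 0.89], [0.0, 0.32, 0.88], [0.01, 0.36, 0.87], [0.0, 0.39, 0.85]] yaw [np.float64(0.43), np.float64(0.42), np.float64(0.43), np.float64(0.42), np.float64(0.43)]
dp [[0.01, 0.43, 0.83], [0.0, 0.47, 0.81], [0.01, 0.51, 0.79], [0.0, 0.54, 0.77], [0.0, 0.0, 0.0]] yaw [np.float64(0.42), np.float64(0.43), np.float64(0.42), np.float64(0.43), 0.0]
end [0.6    0.03   0.2201] -5.52 N 29
```

Emit:
servo_tool:
  dp:
    - [0, -0.56, 0.76]
    - [0, -0.52, 0.78]
    - [0, -0.49, 0.8]
    - [0, -0.45, 0.82]
    - [0, -0.41, 0.84]
  yaw: [0.43, 0.43, 0.43, 0.43, 0.43]

```text
time: 0.85
position: [0.3003, 0.505, 0.2226]
tool_rot: [0.471, 1.519, -0.471]
ft_force: [-0.2, -0.5, 0.9]
grip_width: 1.003
```

Emit:
servo_tool:
  dp:
    - [0, -0.37, 0.86]
    - [0, -0.33, 0.88]
    - [0, -0.3, 0.89]
    - [0, -0.26, 0.9]
    - [0, -0.21, 0.91]
  yaw: [0.43, 0.43, 0.42, 0.42, 0.42]

```text
time: 1.35
position: [0.3633, 0.4051, 0.2226]
tool_rot: [0.644, 1.473, -0.644]
ft_force: [0.5, -0.3, 0.2]
grip_width: 1.001
```

Emit:
servo_tool:
  dp:
    - [0, -0.17, 0.92]
    - [0, -0.13, 0.93]
    - [0, -0.09, 0.93]
    - [0, -0.05, 0.94]
    - [0, -0.01, 0.94]
  yaw: [0.43, 0.43, 0.43, 0.42, 0.42]

```text
time: 1.85
position: [0.426, 0.306, 0.2226]
tool_rot: [0.816, 1.412, -0.816]
ft_force: [0.8, 0.4, -0.2]
grip_width: 0.999
```

Emit:
servo_tool:
  dp:
    - [0, 0.03, 0.94]
    - [0, 0.07, 0.93]
    - [0, 0.12, 0.93]
    - [0, 0.16, 0.92]
    - [0, 0.2, 0.92]
  yaw: [0.43, 0.43, 0.43, 0.42, 0.42]

```text
time: 2.35
position: [0.4883, 0.2069, 0.2226]
tool_rot: [0.985, 1.336, -0.985]
ft_force: [0.2, -0.8, -0.7]
grip_width: 0.997
```

Emit:
servo_tool:
  dp:
    - [0, 0.24, 0.91]
    - [0, 0.28, 0.89]
    - [0, 0.32, 0.88]
    - [0, 0.36, 0.87]
    - [0, 0.39, 0.85]
  yaw: [0.43, 0.43, 0.43, 0.42, 0.42]

```text
time: 2.85
position: [0.5506, 0.1076, 0.2226]
tool_rot: [1.152, 1.245, -1.152]
ft_force: [1.0, 0.4, 0.4]
grip_width: 0.997
```

Emit:
servo_tool:
  dp:
    - [0, 0.43, 0.83]
    - [0, 0.47, 0.81]
    - [0, 0.51, 0.79]
    - [0, 0.54, 0.77]
    - [0, 0, 0]
  yaw: [0.43, 0.43, 0.42, 0.42, 0]

```text
time: 3.35
position: [0.6011, 0.0246, 0.2225]
tool_rot: [1.285, 1.155, -1.287]
ft_force: [0.1, 0.4, 0.8]
grip_width: 0.998
```

Run:
```python
from h import *
st=ctrl.get_state();print(st['position'],yang(st),st['qd'].round(2) if hasattr(st['qd'],'round') else st['qd'])
img,d=ctrl.get_image('wrist');save('w1.png',img);np.savez('w1.npz',d=d,p=st['position'],r=st['tool_rot'])
```

```text
[0.60109305 0.02462598 0.2224862 ] -6.03555161229117 [-0.03 -0.02 -0.05  0.02 -0.02  0.01 -0.  ]
```

View pics/w1.png

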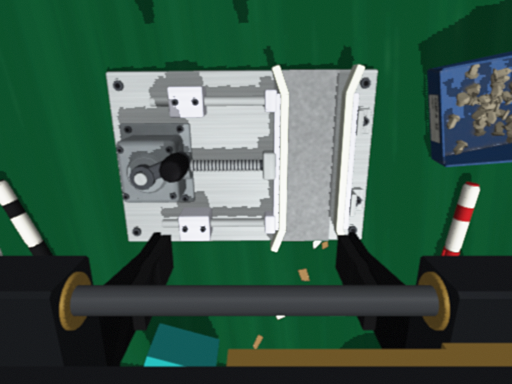

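The wrist picture shows the whole unit. Plate corners are near (107,72), (377,69), (365,238) and (130,240), the crank hub is at (141,178), and the guide faces are at columns ~287 and ~338. Next I fit the pose.

Run:
```python
from h import *
img=cv2.cvtColor(cv2.imread('pics/w1.png'),cv2.COLOR_BGR2RGB);z=np.load('w1.npz');d=z['d']
ci,W=cam2world('wrist',dict(position=z['p'],tool_rot=z['r']));P=cloud(ci,W,d)
g=img.astype(int)
mask=np.zeros((384,512),bool);mask[60:246,100:385]=1
print('table',np.median(P[5:30,250:400,2]))
m=mask&~(g[...,1]-g[...,0]>18)&(d>0)
for hi in (.012,):
    pl=m&(P[...,2]>.005)&(P[...,2]<hi)
    n,lab,s,c=cv2.connectedComponentsWithStats(pl.astype(np.uint8));pl=lab==1+np.argmax(s[1:,4])
    rc=cv2.minAreaRect((P[pl][:,:2]*1000).astype(np.float32));print(rc)
# unit frame with theta estimate
c,(w,h),a=rc
th=np.radians(a-90 if w<h else a); 
print('theta',np.degrees(th))
ux=np.array([np.cos(th),np.sin(th)]);uy=np.array([-ux[1],ux[0]])
O=np.array(c)/1000+.030*ux;print('O',O,'axis',O-.125*ux)
U=np.stack([(P[...,:2]-O)@ux,(P[...,:2]-O)@uy,P[...,2]],-1)
gm=m&(P[...,2]>.025)&(P[...,2]<.036)&(abs(U[...,1])<.07)
for y0 in (-.06,-.03,.0,.03,.06):
    q=gm&(abs(U[...,1]-y0)<.008);x=U[q][:,0]
    xm=x[(x>-.02)&(x<.04)];xf=x[(x>.055)]
    print(y0,'mov',np.round(np.percentile(xm,[2,50,98]),4),'fix',np.round(np.percentile(xf,[2,50,98]),4))
kb=(d>0)&mask&(P[...,2]>.1);print('knob',P[kb].mean(0),U[kb].mean(0),U[kb][:,:2].min(0),U[kb][:,:2].max(0),P[kb][:,2].max())
hb=(d>0)&mask&(P[...,2]>.058)&(P[...,2]<.09);print(U[hb].mean(0))
```

```text
table -0.00030024850930540636
((544.0364990234375, 80.6146011352539), (94.92924499511719, 181.64413452148438), 84.02888488769531)
theta -5.9711151123046875
O [0.57387373 0.07749379] axis [0.44955192 0.09049717]
-0.06 mov [-0.0188  0.0061  0.0386] fix [0.0558 0.127  0.1404]Traceback (most recent call last):
  File "<stdin>", line 23, in <module>
    return _quantile_unchecked(
        a, q, axis, out, overwrite_input, method, keepdims, weights)
    return _ureduce(a,
                    func=_quantile_ureduce_func,
    ...<5 lines>...
                    overwrite_input=overwrite_input,
                    method=method)
    r = func(a, **kwargs)
    result = _quantile(arr,
                       quantiles=q,
    ...<2 lines>...
                       out=out,
                       weights=wgt)
    slices_having_nans = np.isnan(arr[-1, ...])
                                  ~~~^^^^^^^^^
IndexError: index -1 is out of bounds for axis 0 with size 0
```

```bash
cat > fit.py <<'E'
from h import *
def fit(png,npz,box):
    img=cv2.cvtColor(cv2.imread('pics/'+png),cv2.COLOR_BGR2RGB);z=np.load(npz);d=z['d']
    ci,W=cam2world('wrist',dict(position=z['p'],tool_rot=z['r']));P=cloud(ci,W,d)
    g=img.astype(int);mask=np.zeros((384,512),bool);mask[box[0]:box[1],box[2]:box[3]]=1
    m=mask&~(g[...,1]-g[...,0]>18)&(d>0)
    pl=(m&(P[...,2]>.005)&(P[...,2]<.012)).astype(np.uint8)
    pl=cv2.morphologyEx(pl,cv2.MORPH_OPEN,np.ones((5,5),np.uint8))>0
    c,(w,h),a=cv2.minAreaRect((P[pl][:,:2]*1000).astype(np.float32))
    print(c,w,h,a)
    th=np.radians(a-90 if w<h else a);ux=np.array([np.cos(th),np.sin(th)]);uy=np.array([-ux[1],ux[0]])
    O=np.array(c)/1000+.030*ux;print('theta',np.degrees(th),'O',O,'axis',O-.125*ux)
    U=np.stack([(P[...,:2]-O)@ux,(P[...,:2]-O)@uy,P[...,2]],-1)
    return img,d,P,m,O,ux,uy,U
E
python3 - <<'E'
from fit import *
img,d,P,m,O,ux,uy,U=fit('w1.png','w1.npz',(60,246,100,385))
gm=m&(P[...,2]>.025)&(P[...,2]<.036)
for y0 in (-.06,-.03,.0,.03,.06):
    q=gm&(abs(U[...,1]-y0)<.008);x=U[q][:,0]
    xm=x[(x>-.02)&(x<.04)];xf=x[(x>.055)]
    print(y0,len(xm),len(xf),'mov',np.round(np.percentile(xm,[2,50,98]),4) if len(xm) else '','fix',np.round(np.percentile(xf,[2,50,98]),4) if len(xf) else '')
kb=m&(P[...,2]>.1);print('knob',P[kb].mean(0),U[kb].mean(0),U[kb][:,:2].min(0),U[kb][:,:2].max(0),P[kb][:,2].max())
hb=m&(P[...,2]>.058)&(P[...,2]<.09);print(U[hb].mean(0))
E
```

```text
(590.3509521484375, 24.585243225097656) 195.91969299316406 284.6671447753906 84.4689712524414
theta -5.531028747558594 O [0.62021128 0.0216937 ] axis [0.49579326 0.0337418 ]
-0.06 272 191 mov [-0.0131  0.0067  0.0179] fix [0.0753 0.0822 0.0939]
-0.03 179 221 mov [0.0042 0.0107 0.0174] fix [0.0752 0.0827 0.094 ]
0.0 420 194 mov [-0.0187  0.0026  0.0176] fix [0.0752 0.0809 0.0888]
0.03 199 236 mov [0.0046 0.0108 0.0171] fix [0.0751 0.0824 0.094 ]
0.06 360 267 mov [-0.0149  0.0073  0.0174] fix [0.075  0.0828 0.0938]
knob [0.57034467 0.040571   0.1695673 ] [-0.05145392  0.01398303  0.1695673 ] [-0.0980242  0.0050883] [0.03517364 0.02650539] 0.2387433212844856
[-0.11843899  0.0044955   0.06853304]
```

```bash
python3 -c "
from h import *
plan([.54,-.35,.20],-20)"
```

```text
dp [[0.06, -0.05, 0.95], [0.06, -0.04, 0.95], [0.06, -0.02, 0.95], [0.05, -0.01, 0.96], [0.06, 0.01, 0.96]] yaw [np.float64(0.15), np.float64(0.15), np.float64(0.15), np.float64(0.15), np.float64(0.15)]
dp [[0.05, 0.02, 0.95], [0.06, 0.04, 0.95], [0.05, 0.05, 0.95], [0.06, 0.06, 0.95], [0.05, 0.08, 0.95]] yaw [np.float64(0.15), np.float64(0.15), np.float64(0.15), np.float64(0.14), np.float64(0.15)]
dp [[0.06, 0.09, 0.95], [0.05, 0.11, 0.95], [0.06, 0.12, 0.95], [0.05, 0.14, 0.95], [0.06, 0.15, 0.94]] yaw [np.float64(0.14), np.float64(0.15), np.float64(0.14), np.float64(0.15), np.float64(0.14)]
dp [[0.05, 0.17, 0.95], [0.0, 0.0, 0.0], [0.0, 0.0, 0.0], [0.0, 0.0, 0.0], [0.0, 0.0, 0.0]] yaw [np.float64(0.15), 0.0, 0.0, 0.0, 0.0]
end [ 0.54   -0.3501  0.2001] -20.01 N 16
```

Emit:
servo_tool:
  dp:
    - [0.05, -0.05, 1]
    - [0.05, -0.04, 1]
    - [0.05, -0.02, 1]
    - [0.05, -0.01, 1]
    - [0.05, 0.01, 1]
  yaw: [0.15, 0.15, 0.15, 0.15, 0.15]

```text
time: 3.9
position: [0.58, -0.0965, 0.2165]
tool_rot: [1.34, 1.119, -1.339]
ft_force: [0.0, -0.2, -0.6]
grip_width: 0.997
```

Emit:
servo_tool:
  dp:
    - [0.05, 0.02, 1]
    - [0.05, 0.04, 1]
    - [0.05, 0.05, 1]
    - [0.05, 0.06, 1]
    - [0.05, 0.08, 1]
  yaw: [0.15, 0.15, 0.15, 0.15, 0.15]

```text
time: 4.4
position: [0.56, -0.22, 0.2102]
tool_rot: [1.396, 1.076, -1.395]
ft_force: [0.1, 0.3, 0.1]
grip_width: 1.002
```

Emit:
servo_tool:
  dp:
    - [0.05, 0.1, 1]
    - [0.05, 0.12, 1]
    - [0.05, 0.15, 1]
    - [0.05, 0.15, 1]
    - [0.05, 0.3, 0.3]
  yaw: [0.15, 0.15, 0.15, 0.15, 0.15]

```text
time: 4.9
position: [0.548, -0.3317, 0.2043]
tool_rot: [1.454, 1.027, -1.456]
ft_force: [-0.4, -0.3, 1.0]
grip_width: 1.002
```

Emit:
servo_tool:
  dp:
    - [0, 0, 0]
    - [0, 0, 0]
    - [0, 0, 0]
    - [0, 0, 0]
    - [0, 0, 0]
  yaw: [0, 0, 0, 0, 0]

```text
time: 5.4
position: [0.5514, -0.3257, 0.2039]
tool_rot: [1.45, 1.034, -1.448]
ft_force: [0.4, -0.2, -0.3]
grip_width: 0.996
```

Run:
```python
from h import *
st=ctrl.get_state();print(st['position'],yang(st))
img,d=ctrl.get_image('wrist');save('w2.png',img);np.savez('w2.npz',d=d,p=st['position'],r=st['tool_rot'])
ci,W=cam2world('wrist',st);P=cloud(ci,W,d)
for r in ctrl.cut_out('wrist','carton')[:4]:
    p=P[r['region']&(d>0)];t=p[(p[:,2]>.05)&(p[:,2]<.068)]
    if len(t)>20:
        print(r['score'],np.round(r['extent']),np.median(t[:,2]),cv2.minAreaRect((t[:,:2]*1000).astype(np.float32)))
```

```text
[ 0.55138255 -0.32566176  0.20393547] -18.983799890280583
0.95 [ 87. 177. 154. 274.] 0.05977610685152024 ((404.6673889160156, -335.38629150390625), (85.1446533203125, 45.94014358520508), 72.7143325805664)
0.92 [223. 153. 272. 250.] 0.05999681728210168 ((539.0149536132812, -349.53271484375), (85.02434539794922, 45.24609375), 70.99497985839844)
0.75 [ 86.  67. 200. 131.] 0.05995727223458375 ((481.20465087890625, -223.55548095703125), (45.17584991455078, 85.39212036132812), 65.4227523803711)
```

View pics/w2.png

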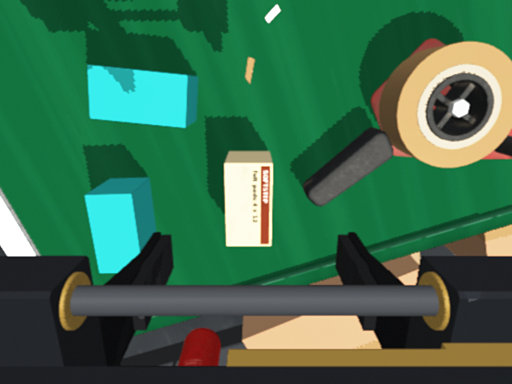

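Run:
```python
from h import *
z=np.load('w2.npz');d=z['d'];st=dict(position=z['p'],tool_rot=z['r'])
ci,W=cam2world('wrist',st);P=cloud(ci,W,d)
print('dispenser',np.percentile(P[60:160,400:500,2],[50,99]),'handle',np.percentile(P[150:190,330:370,2],[50,99]))
A=np.radians(-19);y=np.array([np.cos(A),np.sin(A)]);zz=np.array([np.sin(A),-np.cos(A)])
q=P[...,:2]-[.539,-.3495];a=q@y;b=q@zz
for y0,y1 in[(.025,.045),(.045,.07),(.07,.1),(-.045,-.025),(-.07,-.045),(-.1,-.07)]:
    m=(a>y0)&(a<y1)&(abs(b)<.045)&(d>0.25);print(y0,y1,m.sum(),P[m][:,2].max() if m.any() else None)
plan([.539,-.3495,.12],-19.0)
```

```text
dispenser [0.05237398 0.05652897] handle [0.03695952 0.03939153]
0.025 0.045 1308 0.0022447911381199837
0.045 0.07 1865 0.04017573959249687
0.07 0.1 2272 0.03998261759943411
-0.045 -0.025 1227 0.0017578588482380364
-0.07 -0.045 1700 0.0023645697378262276
-0.1 -0.07 2041 0.001747058647344979
dp [[0.84, -0.04, 0.26], [0.84, -0.04, 0.26], [0.84, -0.04, 0.26], [0.84, -0.03, 0.26], [0.0, 0.0, 0.0]] yaw [np.float64(-0.0), np.float64(-0.0), np.float64(-0.0), np.float64(-0.0), 0.0]
end [ 0.5391 -0.3495  0.1199] -19.02 N 4
```

Clear for a 0.7 opening. The cream printed carton is the choice and the turquoise boxes stay. Descending.

Emit:
servo_tool:
  dp:
    - [0.8, -0.04, 0.26]
    - [0.8, -0.04, 0.26]
    - [0.8, -0.04, 0.26]
    - [0.8, -0.03, 0.26]
    - [0, 0, 0]
  yaw: [0, 0, 0, 0, 0]
  fingers: 0.7
  grip_force: 25

```text
time: 6.0
position: [0.5365, -0.3497, 0.121]
tool_rot: [1.45, 1.037, -1.455]
ft_force: [-0.4, 0.1, 0.7]
grip_width: 0.713
```

```bash
python3 -c "
from h import *
st=ctrl.get_state();print(st['position'],yang(st),st['grip_width'])
plan([.539,-.3495,.030],-19.0)"
```

```text
[ 0.536543   -0.3496869   0.12103264] -19.158614724745206 0.7126499925007352
dp [[0.91, 0.02, -0.01], [0.91, 0.02, -0.01], [0.91, 0.03, -0.01], [0.91, 0.02, -0.01], [0.0, 0.0, 0.0]] yaw [np.float64(-0.01), np.float64(-0.01), np.float64(-0.0), np.float64(-0.01), 0.0]
end [ 0.539  -0.3495  0.03  ] -18.98 N 4
```

Emit:
servo_tool:
  dp:
    - [0.8, 0.02, 0]
    - [0.8, 0.02, 0]
    - [0.8, 0.02, 0]
    - [0.8, 0.02, 0]
    - [0, 0, 0]
  yaw: [0, 0, 0, 0, 0]

```text
time: 6.5
position: [0.54, -0.349, 0.0421]
tool_rot: [1.449, 1.037, -1.452]
ft_force: [0.1, -0.4, -0.7]
grip_width: 0.699
```

Emit:
servo_tool:
  dp:
    - [0.4, 0, 0]
    - [0, 0, 0]
    - [0, 0, 0]
    - [0, 0, 0]
    - [0, 0, 0]
  yaw: [0, 0, 0, 0, 0]

```text
time: 7.0
position: [0.5412, -0.3509, 0.0345]
tool_rot: [1.451, 1.032, -1.449]
ft_force: [0.3, 0.1, -0.7]
grip_width: 0.702
```

```bash
python3 -c "
from h import *
st=ctrl.get_state();print(st['position'],yang(st),st['grip_width'])
img,d=ctrl.get_image('wrist');save('w3.png',img)
plan([.539,-.3495,.030],-19.0)"
```

```text
[ 0.54116298 -0.35093182  0.03453678] -19.080545796482394 0.701897752073863
dp [[0.17, -0.1, -0.02], [0.0, 0.0, 0.0], [0.0, 0.0, 0.0], [0.0, 0.0, 0.0], [0.0, 0.0, 0.0]] yaw [np.float64(-0.01), 0.0, 0.0, 0.0, 0.0]
end [ 0.5389 -0.3496  0.0301] -19.02 N 1
```

View pics/w3.png

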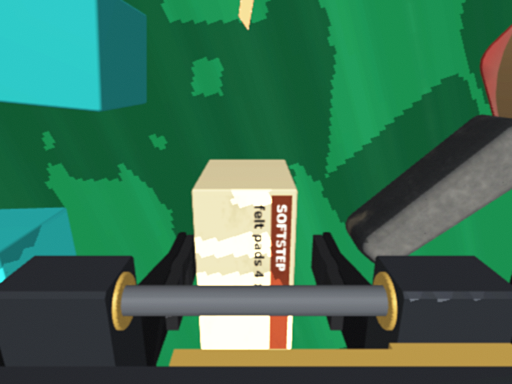

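The fingers straddle the carton with gaps at columns 190 and 320. The carton sits about 2 mm left of centre, so I adjust and close.

Emit:
servo_tool:
  dp:
    - [0.12, -0.08, 0]
    - [0, 0, 0]
    - [0, 0, 0]
    - [0, 0, 0]
    - [0, 0, 0]
  yaw: [0, 0, 0, 0, 0]
  fingers: 0.7

```text
time: 7.55
position: [0.5389, -0.35, 0.0308]
tool_rot: [1.45, 1.033, -1.45]
ft_force: [0.2, 0.5, 0.0]
grip_width: 0.696
```

Emit:
servo_tool:
  dp:
    - [0, 0, 0]
    - [0, 0, 0]
    - [0, 0, 0]
    - [0, 0, 0]
    - [0, 0, 0]
  yaw: [0, 0, 0, 0, 0]
  fingers: 0.35
  grip_force: 30

```text
time: 8.05
position: [0.5375, -0.3495, 0.0307]
tool_rot: [1.45, 1.036, -1.452]
ft_force: [-3.8, 1.9, 3.9]
grip_width: 0.515
```

```bash
python3 -c "
from h import *
for i in range(3):
  st=ctrl.get_state();print(st['position'],yang(st),st['grip_width'],st['ft_force'])
"
```

```text
[ 0.53747885 -0.34951211  0.03072387] -19.088922174357364 0.5149629545844749 [-3.77930589  1.91909604  3.92824316]
[ 0.53747885 -0.34951211  0.03072387] -19.088922174357364 0.5149629545844749 [-3.77930589  1.91909604  3.92824316]
[ 0.53747885 -0.34951211  0.03072387] -19.088922174357364 0.5149629545844749 [-3.77930589  1.91909604  3.92824316]
```

Emit:
servo_tool:
  dp:
    - [-0.4, 0, 0]
    - [-0.8, 0, 0]
    - [-0.9, 0, 0]
    - [-0.9, 0, 0]
    - [-0.9, 0, 0]
  yaw: [0, 0, 0, 0, 0]

```text
time: 8.55
position: [0.5387, -0.3495, 0.1282]
tool_rot: [1.45, 1.034, -1.451]
ft_force: [0.7, -0.3, -6.2]
grip_width: 0.514
```

```bash
python3 -c "
from h import *
st=ctrl.get_state();print(st['position'],yang(st),st['grip_width'],st['ft_force'])
plan([.6662,.0172,.14],-5.5,20)"
```

```text
[ 0.53865558 -0.34950303  0.12817102] -19.071809015717427 0.5140289519274068 [ 0.65845301 -0.28620876 -6.2022201 ]
dp [[-0.02, 0.0, -0.78], [-0.02, 0.01, -0.78], [-0.02, 0.02, -0.78], [-0.02, 0.03, -0.78], [-0.02, 0.04, -0.77]] yaw [np.float64(-0.11), np.float64(-0.11), np.float64(-0.11), np.float64(-0.11), np.float64(-0.11)]
dp [[-0.02, 0.05, -0.77], [-0.03, 0.05, -0.77], [-0.02, 0.06, -0.77], [-0.03, 0.07, -0.77], [-0.02, 0.08, -0.77]] yaw [np.float64(-0.11), np.float64(-0.11), np.float64(-0.11), np.float64(-0.12), np.float64(-0.11)]
dp [[-0.03, 0.09, -0.77], [-0.02, 0.1, -0.77], [-0.03, 0.11, -0.77], [-0.02, 0.12, -0.77], [-0.03, 0.13, -0.77]] yaw [np.float64(-0.12), np.float64(-0.11), np.float64(-0.12), np.float64(-0.11), np.float64(-0.12)]
dp [[-0.02, 0.14, -0.76], [-0.03, 0.15, -0.76], [-0.02, 0.16, -0.76], [-0.03, 0.17, -0.76], [-0.02, 0.17, -0.76]] yaw [np.float64(-0.11), np.float64(-0.12), np.float64(-0.11), np.float64(-0.12), np.float64(-0.11)]
end [0.6662 0.0171 0.1399] -5.51 N 20
```

Emit:
servo_tool:
  dp:
    - [-0.02, 0, -0.78]
    - [-0.02, 0.01, -0.78]
    - [-0.02, 0.02, -0.78]
    - [-0.02, 0.03, -0.78]
    - [-0.02, 0.04, -0.77]
  yaw: [-0.11, -0.11, -0.11, -0.11, -0.11]

```text
time: 9.05
position: [0.5713, -0.2556, 0.13]
tool_rot: [1.407, 1.069, -1.408]
ft_force: [0.0, 0.3, -7.9]
grip_width: 0.516
```

Emit:
servo_tool:
  dp:
    - [-0.02, 0.05, -0.77]
    - [-0.02, 0.05, -0.77]
    - [-0.02, 0.06, -0.77]
    - [-0.02, 0.07, -0.77]
    - [-0.02, 0.08, -0.77]
  yaw: [-0.11, -0.11, -0.11, -0.12, -0.11]

```text
time: 9.55
position: [0.6029, -0.1654, 0.1334]
tool_rot: [1.367, 1.099, -1.366]
ft_force: [0.4, -0.3, -6.8]
grip_width: 0.514
```

Emit:
servo_tool:
  dp:
    - [-0.03, 0.09, -0.77]
    - [-0.03, 0.1, -0.77]
    - [-0.03, 0.11, -0.77]
    - [-0.03, 0.12, -0.77]
    - [-0.03, 0.13, -0.77]
  yaw: [-0.12, -0.11, -0.12, -0.11, -0.12]

```text
time: 10.05
position: [0.6349, -0.0735, 0.1371]
tool_rot: [1.323, 1.132, -1.322]
ft_force: [-0.4, 0.0, -7.6]
grip_width: 0.513
```

Emit:
servo_tool:
  dp:
    - [0, 0.14, -0.76]
    - [0, 0.15, -0.76]
    - [0, 0.16, -0.76]
    - [0, 0.17, -0.76]
    - [0, 0, 0]
  yaw: [-0.11, -0.12, -0.11, -0.12, -0.11]

```text
time: 10.55
position: [0.6614, 0.0043, 0.1367]
tool_rot: [1.277, 1.168, -1.273]
ft_force: [-0.0, 1.4, -7.9]
grip_width: 0.52
```

```bash
python3 -c "
from h import *
st=ctrl.get_state();print(st['position'],yang(st),st['grip_width'],st['ft_force'])
plan([.6662,.0172,.10],-5.5)"
```

```text
[0.66138185 0.00433717 0.13665773] -5.126289897921297 0.5204252027722758 [-0.0468346   1.38832312 -7.85666079]
dp [[0.73, 0.07, -0.26], [0.74, 0.08, -0.27], [0.0, 0.0, 0.0], [0.0, 0.0, 0.0], [0.0, 0.0, 0.0]] yaw [np.float64(0.03), np.float64(0.03), 0.0, 0.0, 0.0]
end [0.6663 0.0172 0.0999] -5.49 N 2
```

Emit:
servo_tool:
  dp:
    - [0.6, 0.07, -0.26]
    - [0.6, 0.08, -0.27]
    - [0.6, 0, 0]
    - [0.5, 0, 0]
    - [0, 0, 0]
  yaw: [0.03, 0.03, 0, 0, 0]

```text
time: 11.05
position: [0.6627, 0.0102, 0.076]
tool_rot: [1.281, 1.162, -1.29]
ft_force: [-1.0, 0.1, -7.6]
grip_width: 0.514
```

Emit:
servo_tool:
  dp:
    - [0, 0, 0]
    - [0, 0, 0]
    - [0, 0, 0]
    - [0, 0, 0]
    - [0, 0, 0]
  yaw: [0, 0, 0, 0, 0]

```text
time: 11.55
position: [0.6654, 0.011, 0.0801]
tool_rot: [1.285, 1.159, -1.284]
ft_force: [1.1, 0.5, -7.3]
grip_width: 0.512
```

```bash
python3 -c "
from h import *
st=ctrl.get_state();print(st['position'],yang(st),st['grip_width'],st['ft_force'])
img,d=ctrl.get_image('wrist');save('w4.png',img)
img,d=ctrl.get_image('scene');save('s4.png',cv2.resize(img[150:300,170:330],None,fx=4,fy=4,interpolation=cv2.INTER_CUBIC))
st=ctrl.get_state();print(st['position'],yang(st),st['grip_width'],st['ft_force'])
plan([.6662,.0172,.041],-5.5)"
```

```text
[0.66543881 0.01101952 0.08007277] -5.872568453275653 0.5121281787582743 [ 1.08598851  0.53332105 -7.29739597]
[0.66530713 0.01101982 0.07983192] -5.873668915878687 0.5125182900901216 [-0.12315725  0.35572764 -7.02989626]
dp [[0.78, 0.01, -0.12], [0.77, 0.0, -0.13], [0.0, 0.0, 0.0], [0.0, 0.0, 0.0], [0.0, 0.0, 0.0]] yaw [np.float64(-0.03), np.float64(-0.03), 0.0, 0.0, 0.0]
end [0.6662 0.0172 0.0411] -5.51 N 2
```

View pics/w4.png

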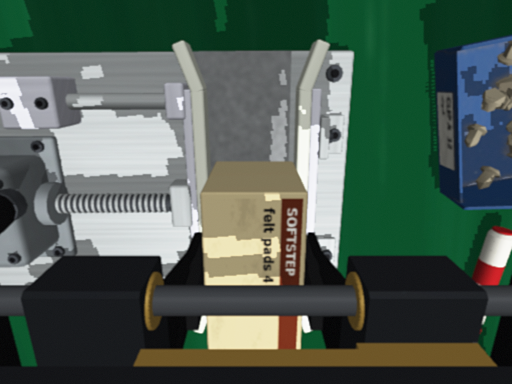

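View pics/s4.png

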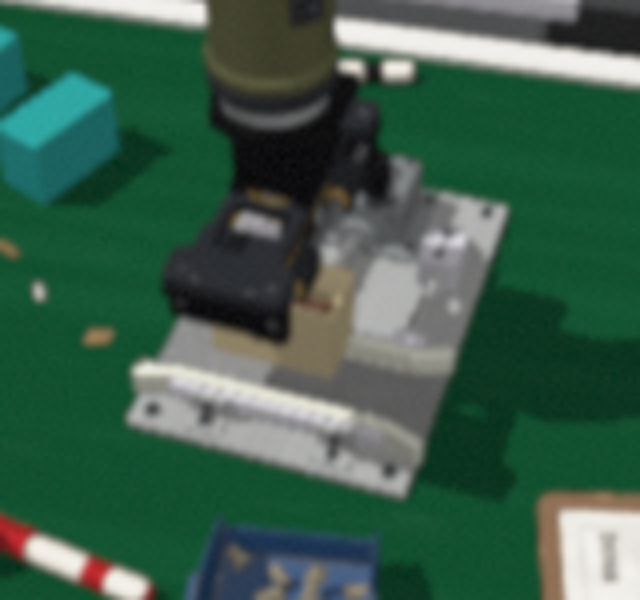

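The wrist view shows the carton's bottom corners at columns 217 and 294, between guide edges at ~204 and ~299. It sits about 2 mm toward the fixed side but clear on both sides, so I go down.

Emit:
servo_tool:
  dp:
    - [0.5, -0.04, -0.1]
    - [0.5, 0, -0.1]
    - [0.4, 0, 0]
    - [0, 0, 0]
    - [0, 0, 0]
  yaw: [-0.05, 0, 0, 0, 0]

```text
time: 12.15
position: [0.6643, 0.0159, 0.0437]
tool_rot: [1.28, 1.162, -1.282]
ft_force: [0.8, -0.4, -7.4]
grip_width: 0.521
```

```bash
python3 -c "
from h import *
st=ctrl.get_state();print(st['position'],yang(st),st['grip_width'],st['ft_force'])"
```

```text
[0.66426632 0.0158618  0.0437428 ] -5.5770795161862425 0.5206691089934111 [ 0.78024756 -0.37644455 -7.3690925 ]
```

Emit:
servo_tool:
  dp:
    - [0.08, 0, 0]
    - [0.08, 0, 0]
    - [0, 0, 0]
    - [0, 0, 0]
    - [0, 0, 0]
  yaw: [0, 0, 0, 0, 0]

```text
time: 12.65
position: [0.6649, 0.016, 0.0408]
tool_rot: [1.281, 1.161, -1.28]
ft_force: [-0.1, -0.8, -7.2]
grip_width: 0.511
```

Emit:
servo_tool:
  dp:
    - [0.06, 0, 0]
    - [0.06, 0, 0]
    - [0, 0, 0]
    - [0, 0, 0]
    - [0, 0, 0]
  yaw: [0, 0, 0, 0, 0]

```text
time: 13.15
position: [0.665, 0.0161, 0.0388]
tool_rot: [1.281, 1.161, -1.28]
ft_force: [-3.5, -0.5, 4.2]
grip_width: 0.52
```

Emit:
servo_tool:
  dp:
    - [0, 0, 0]
    - [0, 0, 0]
    - [0, 0, 0]
    - [0, 0, 0]
    - [0, 0, 0]
  yaw: [0, 0, 0, 0, 0]
  fingers: 0.66

```text
time: 13.65
position: [0.6648, 0.016, 0.0375]
tool_rot: [1.281, 1.161, -1.28]
ft_force: [-0.1, -0.4, -0.1]
grip_width: 0.656
```

Emit:
servo_tool:
  dp:
    - [-0.3, 0, 0]
    - [-0.7, 0, 0]
    - [-1, 0, 0]
    - [-1, 0, 0]
    - [-1, 0, 0]
  yaw: [0, 0, 0, 0, 0]

```text
time: 14.15
position: [0.6652, 0.0158, 0.1404]
tool_rot: [1.282, 1.16, -1.279]
ft_force: [0.2, 0.0, 0.2]
grip_width: 0.658
```

Emit:
servo_tool:
  dp:
    - [-1, -0.5, 0]
    - [-1, -0.8, 0]
    - [0, -1, 0]
    - [0, -1, 0]
    - [0, 0, 0]
  yaw: [0, 0, 0, 0, 0]

```text
time: 14.65
position: [0.5807, 0.0243, 0.1896]
tool_rot: [1.283, 1.163, -1.279]
ft_force: [-0.5, -0.0, 0.2]
grip_width: 0.661
```

Emit:
servo_tool:
  dp:
    - [0, 0, 0]
    - [0, 0, 0]
    - [0, 0, 0]
    - [0, 0, 0]
    - [0, 0, 0]
  yaw: [0, 0, 0, 0, 0]

```text
time: 15.15
position: [0.5828, 0.0238, 0.1873]
tool_rot: [1.28, 1.161, -1.281]
ft_force: [-0.4, -0.3, 0.3]
grip_width: 0.66
```

```bash
python3 -c "
from h import *
st=ctrl.get_state();print(st['position'],yang(st),st['grip_width'],st['ft_force'])
img,d=ctrl.get_image('wrist');save('w5.png',img);np.savez('w5.npz',d=d,p=st['position'],r=st['tool_rot'])
"
```

```text
[0.58284465 0.02384265 0.18730853] -5.595674048010108 0.6600529650507722 [-0.3764784  -0.33506416  0.3264685 ]
```

View pics/w5.png

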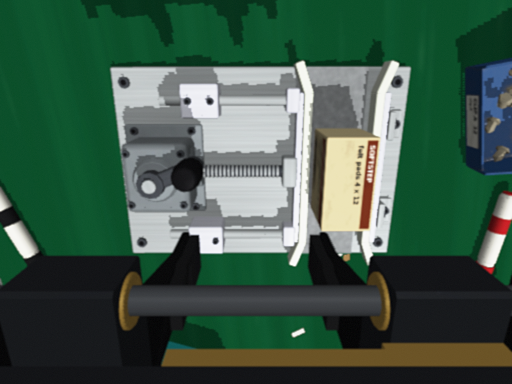

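The carton stands in the lane at pixels 315–380 × 128–230. The crank hub is at (148,186) and the knob top at (186,175).

Run:
```python
from fit import *
img,d,P,m,O,ux,uy,U=fit('w5.png','w5.npz',(60,248,105,412))
z=np.load('w5.npz')
gm=m&(P[...,2]>.025)&(P[...,2]<.034)
for y0 in (.065,):
    q=gm&(abs(U[...,1]-y0)<.008);x=U[q][:,0];xm=x[(x>-.02)&(x<.04)];print('mov',np.round(np.percentile(xm,[2,98]),4),'fix',np.round(np.percentile(x[x>.055],[2]),4))
c=m&(P[...,2]>.062)&(P[...,2]<.074)&(U[...,0]>0.01)
t=U[c][:,:2]*1000;print('carton',np.median(U[c][:,2]),cv2.minAreaRect(t.astype(np.float32)))
v,u=np.mgrid[:384,:512]
kb=m&(P[...,2]>.098)&(P[...,2]<.125)&(v<230)&(u<230);k=U[kb]
print('knob n',kb.sum(),np.median(k,0),k.min(0),k.max(0),'world',np.median(P[kb],0))
top=k[k[:,2]>np.percentile(k[:,2],30)];print(cv2.minEnclosingCircle((top[:,:2]*1000).astype(np.float32)))
hb=m&(P[...,2]>.072)&(P[...,2]<.09)&(u<165)&(v<230);print('hub',hb.sum(),np.median(U[hb],0) if hb.any() else '')
for a,b in((.056,.064),(.064,.07),(.07,.076),(.076,.085)):
  q=m&(P[...,2]>a)&(P[...,2]<b)&(u<170)&(v<230);print(a,q.sum(),np.median(U[q],0) if q.any() else '')
```

```text
(590.7654418945312, 27.800247192382812) 189.0689239501953 284.39715576171875 84.49976348876953
theta -5.50023651123047 O [0.62062732 0.02492475] axis [0.49620284 0.03690598]
mov [-0.0147  0.0167] fix [0.0749]
carton 0.06806102947104387 ((46.60143280029297, -4.5611419677734375), (45.758548736572266, 84.85932922363281), 0.10729855298995972)
knob n 698 [-0.08646531  0.01438779  0.10791749] [-0.09841781  0.00309398  0.09800195] [-0.07661688  0.02367452  0.11030225] world [0.53591899 0.0474699  0.10791749]
((-87.95642852783203, 12.47078800201416), 9.68567180633545)
hub 490 [-0.12430843 -0.00243879  0.07310596]
0.056 549 [-0.12544362  0.00782907  0.05938075]
0.064 75 [-0.1150203   0.00752442  0.06907639]
0.07 642 [-0.12185934 -0.00061727  0.07261281]
0.076 45 [-0.12517274 -0.00264994  0.07628946]
```

Emit:
servo_tool:
  dp:
    - [0.5, 0, 0]
    - [0, 0, 0]
    - [0, 0, 0]
    - [0, 0, 0]
    - [0, 0, 0]
  yaw: [0, 0, 0, 0, 0]
  fingers: 0.48

```text
time: 15.7
position: [0.5827, 0.0241, 0.1753]
tool_rot: [1.281, 1.161, -1.28]
ft_force: [0.5, 0.3, 0.4]
grip_width: 0.486
```

```bash
python3 -c "
from h import *
st=ctrl.get_state();print(st['position'],yang(st),st['grip_width'],st['ft_force'])
plan([.5342,.0458,.13],-5.5)"
```

```text
[0.58274055 0.02406315 0.1752973 ] -5.579143665587296 0.4864395976386058 [0.52009671 0.31337757 0.42564445]
dp [[0.6, -0.67, -0.23], [0.61, -0.67, -0.22], [0.6, -0.68, -0.23], [0.0, 0.0, 0.0], [0.0, 0.0, 0.0]] yaw [np.float64(-0.0), np.float64(-0.01), np.float64(-0.0), 0.0, 0.0]
end [0.5341 0.0459 0.13  ] -5.52 N 3
```

Emit:
servo_tool:
  dp:
    - [0.6, -0.67, -0.23]
    - [0.6, -0.67, -0.23]
    - [0.6, -0.67, -0.23]
    - [0, 0, 0]
    - [0, 0, 0]
  yaw: [0, 0, 0, 0, 0]

```text
time: 16.2
position: [0.5348, 0.0461, 0.1307]
tool_rot: [1.281, 1.161, -1.279]
ft_force: [-0.4, -0.0, 0.7]
grip_width: 0.485
```

Emit:
servo_tool:
  dp:
    - [0, 0, 0]
    - [0, 0, 0]
    - [0, 0, 0]
    - [0, 0, 0]
    - [0, 0, 0]
  yaw: [0, 0, 0, 0, 0]

```text
time: 16.7
position: [0.5345, 0.046, 0.1302]
tool_rot: [1.281, 1.161, -1.281]
ft_force: [0.1, 0.3, -0.3]
grip_width: 0.479
```

```bash
python3 -c "
from h import *
st=ctrl.get_state();print(st['position'],yang(st),st['grip_width'],st['ft_force'])
img,d=ctrl.get_image('wrist');save('w6.png',img);np.savez('w6.npz',d=d,p=st['position'],r=st['tool_rot'])
ci,W=cam2world('wrist',st);P=cloud(ci,W,d)
m=(d>0)&(P[...,2]>.1)&(P[...,2]<.115)&(np.hypot(P[...,0]-.534,P[...,1]-.046)<.03)
print(m.sum(),cv2.minEnclosingCircle((P[m][:,:2]*1000).astype(np.float32)),P[m].mean(0))
plan([.5342,.0458,.081],-5.5)"
```

```text
[0.53446488 0.04596361 0.13016349] -5.590916156039585 0.4793899470653543 [ 0.13741226  0.29089092 -0.25441907]
988 ((534.01904296875, 46.58773422241211), 10.80356216430664) [0.53430674 0.04809263 0.10712528]
dp [[0.65, -0.0, 0.0], [0.66, -0.0, 0.0], [0.65, -0.01, 0.01], [0.0, 0.0, 0.0], [0.0, 0.0, 0.0]] yaw [np.float64(-0.0), np.float64(-0.01), np.float64(-0.0), 0.0, 0.0]
end [0.5341 0.0458 0.0811] -5.52 N 3
```

View pics/w6.png

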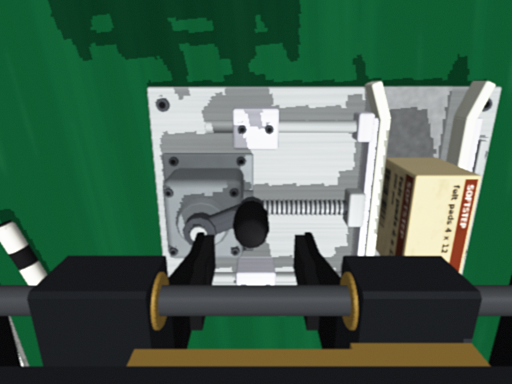

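The knob top at (250,222) is centred between the fingers, and the circle fit gives r 10.8 mm, as expected. Descending and gripping.

Emit:
servo_tool:
  dp:
    - [0.6, 0, 0]
    - [0.6, 0, 0]
    - [0.6, 0, 0]
    - [0.15, 0, 0]
    - [0, 0, 0]
  yaw: [0, 0, 0, 0, 0]

```text
time: 17.25
position: [0.5333, 0.0459, 0.0798]
tool_rot: [1.279, 1.163, -1.283]
ft_force: [-0.1, -0.2, -0.5]
grip_width: 0.477
```

Emit:
servo_tool:
  dp:
    - [0, 0, 0]
    - [0, 0, 0]
    - [0, 0, 0]
    - [0, 0, 0]
    - [0, 0, 0]
  yaw: [0, 0, 0, 0, 0]
  fingers: 0.1
  grip_force: 25

```text
time: 17.75
position: [0.5334, 0.0462, 0.0817]
tool_rot: [1.28, 1.163, -1.282]
ft_force: [-5.2, 0.1, 5.9]
grip_width: 0.243
```

```bash
cat > log.py <<'E'
from h import *
C=np.array([.4960,.0337])
def rep():
    st=ctrl.get_state();p=np.array(st['position']);r=p[:2]-C;f=np.array(st['ft_force'])
    a=np.degrees(np.arctan2(r[1],r[0]));n=r/np.linalg.norm(r);t=np.array([n[1],-n[0]])
    print('t',round(st['time'],2),'p',p.round(4),'rad',round(np.linalg.norm(r)*1e3,2),'ang',round(a,2),'F',f.round(2),'Frad',round(f[:2]@n,2),'Fcw',round(f[:2]@t,2),'yang',round(yang(st),2),'g',round(st['grip_width'],3))
    return st,a
def arc(a0,a1,N,rad=.040,p0=None,ang=-5.55,C=C):
    "rows for constant orientation circle, start from p0"
    A=np.radians(ang);y=np.array([np.cos(A),np.sin(A)]);z=np.array([np.sin(A),-np.cos(A)])
    p=np.array(p0);o=[]
    for i in range(1,N+1):
        b=np.radians(a0+(a1-a0)*i/N);q=C+rad*np.array([np.cos(b),np.sin(b)]);s=q-p
        dp=np.round([s@y/.025,s@z/.025],2);p=p+.025*(dp[0]*y+dp[1]*z);o.append([0,float(dp[0]),float(dp[1])])
    for k in range(0,N,5):print(round(a0+(a1-a0)*(k+5)/N,1),o[k:k+5])
E
python3 -c "
from log import *
rep()"
```

```text
t 17.75 p [0.5334 0.0462 0.0817] rad 39.42 ang 18.43 F [-5.16  0.14  5.91] Frad -4.85 Fcw -1.76 yang -5.58 g 0.243
```

```bash
python3 -c "
from log import *
st,a=rep()
arc(18.4,18.4-360,25,p0=st['position'][:2])"
```

```text
t 17.75 p [0.5334 0.0462 0.0817] rad 39.42 ang 18.43 F [-5.16  0.14  5.91] Frad -4.85 Fcw -1.76 yang -5.58 g 0.243
-53.6 [[0, 0.14, 0.38], [0, 0.01, 0.4], [0, -0.08, 0.39], [0, -0.18, 0.36], [0, -0.26, 0.3]]
-125.6 [[0, -0.33, 0.23], [0, -0.38, 0.14], [0, -0.4, 0.04], [0, -0.39, -0.06], [0, -0.37, -0.15]]
-197.6 [[0, -0.32, -0.25], [0, -0.25, -0.31], [0, -0.16, -0.37], [0, -0.07, -0.39], [0, 0.03, -0.4]]
-269.6 [[0, 0.14, -0.38], [0, 0.22, -0.34], [0, 0.3, -0.26], [0, 0.35, -0.19], [0, 0.39, -0.09]]
-341.6 [[0, 0.4, 0.01], [0, 0.39, 0.11], [0, 0.35, 0.2], [0, 0.28, 0.28], [0, 0.21, 0.34]]
```

Emit:
servo_tool:
  dp:
    - [0, 0.12, 0.38]
    - [0, 0.01, 0.4]
    - [0, -0.08, 0.39]
    - [0, -0.18, 0.36]
    - [0, -0.26, 0.3]
  yaw: [0, 0, 0, 0, 0]

```text
time: 18.25
position: [0.5191, 0.0049, 0.0817]
tool_rot: [1.282, 1.168, -1.279]
ft_force: [-5.0, 8.6, 5.6]
grip_width: 0.248
```

```bash
python3 -c "
from log import *
st,a=rep()"
```

```text
t 18.25 p [0.5191 0.0049 0.0817] rad 36.9 ang -51.33 F [-4.97  8.63  5.6 ] Frad -9.85 Fcw -1.51 yang -5.5 g 0.248
```

Emit:
servo_tool:
  dp:
    - [0, -0.33, 0.18]
    - [0, -0.38, 0.1]
    - [0, -0.4, 0.04]
    - [0, -0.39, -0.06]
    - [0, -0.37, -0.15]
  yaw: [0, 0, 0, 0, 0]

```text
time: 18.75
position: [0.4734, 0.0027, 0.0817]
tool_rot: [1.282, 1.159, -1.28]
ft_force: [1.9, 0.3, 1.5]
grip_width: 0.245
```

```bash
python3 -c "
from log import *
st,a=rep()"
```

```text
t 18.75 p [0.4734 0.0027 0.0817] rad 38.39 ang -126.12 F [1.87 0.31 1.48] Frad -1.35 Fcw -1.33 yang -5.62 g 0.245
```

Emit:
servo_tool:
  dp:
    - [0, -0.32, -0.25]
    - [0, -0.25, -0.31]
    - [0, -0.16, -0.37]
    - [0, -0.07, -0.39]
    - [0, 0.03, -0.4]
  yaw: [0, 0, 0, 0, 0]

```text
time: 19.25
position: [0.4562, 0.0485, 0.0816]
tool_rot: [1.279, 1.164, -1.283]
ft_force: [-3.3, -0.8, 7.8]
grip_width: 0.246
```

```bash
python3 -c "
from log import *
st,a=rep()"
```

```text
t 19.25 p [0.4562 0.0485 0.0816] rad 42.43 ang 159.59 F [-3.33 -0.82  7.75] Frad 2.83 Fcw -1.92 yang -5.58 g 0.246
```

Emit:
servo_tool:
  dp:
    - [0, 0.14, -0.38]
    - [0, 0.22, -0.34]
    - [0, 0.3, -0.26]
    - [0, 0.35, -0.19]
    - [0, 0.39, -0.09]
  yaw: [0, 0, 0, 0, 0]

```text
time: 19.75
position: [0.4958, 0.0768, 0.0817]
tool_rot: [1.279, 1.163, -1.28]
ft_force: [-1.1, -2.8, 7.9]
grip_width: 0.242
```

```bash
python3 -c "
from log import *
st,a=rep()"
```

```text
t 19.75 p [0.4958 0.0768 0.0817] rad 43.08 ang 90.28 F [-1.12 -2.78  7.89] Frad -2.77 Fcw -1.13 yang -5.5 g 0.242
```

```bash
python3 -c "
import numpy as np
from scipy.optimize import least_squares
P=np.array([(.5334,.0462),(.5191,.0049),(.4734,.0027),(.4562,.0485),(.4958,.0768)])*1e3
s=least_squares(lambda q:np.hypot(*(P-q[:2]).T)-q[2],[496,35,40]);print(s.x,s.fun)
s=least_squares(lambda q:np.hypot(*(P-q[:2]).T)-40,[496,35]);print(s.x,s.fun)
c=s.x;print(np.degrees(np.arctan2(P[:,1]-c[1],P[:,0]-c[0])))
"
```

```text
[494.53089683  36.69630689  40.09119373] [-0.07710416  0.09146376 -0.06290769  0.015973    0.03257509]
[494.53555643  36.69240802] [0.01048962 0.1767233  0.02743495 0.11276748 0.12751864]
[  13.74655474  -52.30848718 -121.87222705  162.88083922   88.19427473]
```

```bash
sed -i 's/^C=.*/C=np.array([.49453,.0367])/' log.py; python3 -c "
from log import *
st,a=rep()
arc(a,a-288,20,p0=st['position'][:2])"
```

```text
t 19.75 p [0.4958 0.0768 0.0817] rad 40.1 ang 88.2 F [-1.12 -2.78  7.89] Frad -2.81 Fcw -1.03 yang -5.5 g 0.242
16.2 [[0, 0.4, 0.03], [0, 0.38, 0.12], [0, 0.34, 0.22], [0, 0.28, 0.29], [0, 0.19, 0.35]]
-55.8 [[0, 0.1, 0.39], [0, 0.0, 0.4], [0, -0.1, 0.39], [0, -0.19, 0.35], [0, -0.27, 0.29]]
-127.8 [[0, -0.34, 0.22], [0, -0.38, 0.12], [0, -0.4, 0.03], [0, -0.4, -0.08], [0, -0.36, -0.17]]
-199.8 [[0, -0.31, -0.25], [0, -0.24, -0.32], [0, -0.14, -0.38], [0, -0.06, -0.4], [0, 0.05, -0.39]]
```

Emit:
servo_tool:
  dp:
    - [0, 0.4, 0.03]
    - [0, 0.38, 0.12]
    - [0, 0.34, 0.22]
    - [0, 0.28, 0.29]
    - [0, 0.19, 0.35]
  yaw: [0, 0, 0, 0, 0]

```text
time: 20.25
position: [0.5329, 0.0479, 0.0817]
tool_rot: [1.28, 1.164, -1.281]
ft_force: [-4.1, 1.2, 7.2]
grip_width: 0.245
```

```bash
python3 -c "
from log import *
st,a=rep()"
```

```text
t 20.25 p [0.5329 0.0479 0.0817] rad 39.97 ang 16.33 F [-4.05  1.24  7.16] Frad -3.54 Fcw -2.33 yang -5.52 g 0.245
```

Emit:
servo_tool:
  dp:
    - [0, 0.1, 0.39]
    - [0, 0, 0.4]
    - [0, -0.1, 0.39]
    - [0, -0.19, 0.35]
    - [0, -0.27, 0.29]
  yaw: [0, 0, 0, 0, 0]

```text
time: 20.75
position: [0.5172, 0.0037, 0.0817]
tool_rot: [1.281, 1.163, -1.279]
ft_force: [-0.5, 3.9, 6.1]
grip_width: 0.245
```

```bash
python3 -c "
from log import *
st,a=rep()"
```

```text
t 20.75 p [0.5172 0.0037 0.0817] rad 40.03 ang -55.42 F [-0.52  3.92  6.09] Frad -3.52 Fcw -1.79 yang -5.55 g 0.245
```

Emit:
servo_tool:
  dp:
    - [0, -0.34, 0.21]
    - [0, -0.38, 0.12]
    - [0, -0.4, 0.03]
    - [0, -0.4, -0.08]
    - [0, -0.36, -0.17]
  yaw: [0, 0, 0, 0, 0]

```text
time: 21.25
position: [0.4703, 0.0047, 0.0817]
tool_rot: [1.281, 1.16, -1.279]
ft_force: [3.3, 2.0, 3.4]
grip_width: 0.247
```

```bash
python3 -c "
from log import *
st,a=rep()
arc(a,a-50,5,p0=st['position'][:2])"
```

```text
t 21.25 p [0.4703 0.0047 0.0817] rad 40.14 ang -127.12 F [3.31 1.96 3.41] Frad -3.56 Fcw -1.46 yang -5.58 g 0.247
-177.1 [[0, -0.22, -0.17], [0, -0.19, -0.2], [0, -0.16, -0.24], [0, -0.11, -0.25], [0, -0.06, -0.27]]
```

Emit:
servo_tool:
  dp:
    - [0, -0.22, -0.17]
    - [0, -0.19, -0.2]
    - [0, -0.16, -0.24]
    - [0, -0.11, -0.25]
    - [0, -0.06, -0.27]
  yaw: [0, 0, 0, 0, 0]

```text
time: 21.75
position: [0.4545, 0.0339, 0.0816]
tool_rot: [1.28, 1.16, -1.281]
ft_force: [1.7, -0.9, 6.2]
grip_width: 0.244
```

```bash
python3 -c "
from log import *
st,a=rep()
img,d=ctrl.get_image('wrist');save('w7.png',img);np.savez('w7.npz',d=d,p=st['position'],r=st['tool_rot'])
arc(a,a-240,40,p0=st['position'][:2])"
```

```text
t 21.75 p [0.4545 0.0339 0.0816] rad 40.16 ang -175.97 F [ 1.74 -0.87  6.2 ] Frad -1.67 Fcw -0.99 yang -5.57 g 0.244
-206.0 [[0, -0.01, -0.17], [0, -0.0, -0.16], [0, 0.01, -0.17], [0, 0.03, -0.17], [0, 0.05, -0.16]]
-236.0 [[0, 0.07, -0.15], [0, 0.08, -0.15], [0, 0.1, -0.13], [0, 0.11, -0.13], [0, 0.12, -0.11]]
-266.0 [[0, 0.14, -0.1], [0, 0.14, -0.09], [0, 0.16, -0.07], [0, 0.15, -0.05], [0, 0.17, -0.03]]
-296.0 [[0, 0.16, -0.02], [0, 0.17, -0.01], [0, 0.17, 0.02], [0, 0.16, 0.03], [0, 0.16, 0.05]]
-326.0 [[0, 0.16, 0.07], [0, 0.14, 0.08], [0, 0.14, 0.1], [0, 0.12, 0.11], [0, 0.12, 0.12]]
-356.0 [[0, 0.1, 0.14], [0, 0.08, 0.14], [0, 0.07, 0.15], [0, 0.06, 0.16], [0, 0.03, 0.17]]
-386.0 [[0, 0.02, 0.16], [0, 0.0, 0.17], [0, -0.01, 0.17], [0, -0.04, 0.16], [0, -0.05, 0.16]]
-416.0 [[0, -0.06, 0.15], [0, -0.09, 0.15], [0, -0.09, 0.14], [0, -0.11, 0.12], [0, -0.13, 0.12]]
```

View pics/w7.png

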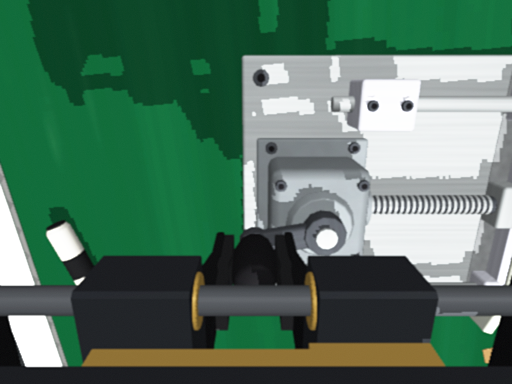

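The lane is hidden in this view, but the crank turns freely: Fcw ~1–2 N and radius 40.1 mm. I continue in smaller steps, reading the force after each.

Emit:
servo_tool:
  dp:
    - [0, -0.01, -0.17]
    - [0, 0, -0.17]
    - [0, 0.01, -0.17]
    - [0, 0.03, -0.17]
    - [0, 0.05, -0.16]
  yaw: [0, 0, 0, 0, 0]

```text
time: 22.3
position: [0.4585, 0.0543, 0.0816]
tool_rot: [1.279, 1.16, -1.281]
ft_force: [1.0, -2.0, 7.9]
grip_width: 0.246
```

```bash
python3 -c "
from log import *
st,a=rep()"
```

```text
t 22.3 p [0.4585 0.0543 0.0816] rad 40.15 ang 153.97 F [ 1.02 -2.03  7.85] Frad -1.81 Fcw -1.38 yang -5.58 g 0.246
```

Emit:
servo_tool:
  dp:
    - [0, 0.07, -0.15]
    - [0, 0.08, -0.15]
    - [0, 0.1, -0.13]
    - [0, 0.11, -0.13]
    - [0, 0.12, -0.11]
  yaw: [0, 0, 0, 0, 0]

```text
time: 22.8
position: [0.4718, 0.0697, 0.0816]
tool_rot: [1.279, 1.161, -1.282]
ft_force: [0.1, -2.2, 8.8]
grip_width: 0.247
```

```bash
python3 -c "
from log import *
st,a=rep()
arc(a,a-180,36,p0=st['position'][:2])"
```

```text
t 22.8 p [0.4718 0.0697 0.0816] rad 40.11 ang 124.52 F [ 0.14 -2.22  8.79] Frad -1.91 Fcw -1.14 yang -5.58 g 0.247
99.5 [[0, 0.11, -0.08], [0, 0.12, -0.08], [0, 0.12, -0.06], [0, 0.13, -0.05], [0, 0.14, -0.05]]
74.5 [[0, 0.13, -0.03], [0, 0.14, -0.02], [0, 0.14, -0.0], [0, 0.14, 0.0], [0, 0.14, 0.02]]
49.5 [[0, 0.14, 0.03], [0, 0.13, 0.04], [0, 0.13, 0.06], [0, 0.12, 0.06], [0, 0.12, 0.08]]
24.5 [[0, 0.11, 0.08], [0, 0.1, 0.1], [0, 0.1, 0.1], [0, 0.08, 0.11], [0, 0.08, 0.12]]
-0.5 [[0, 0.06, 0.12], [0, 0.06, 0.13], [0, 0.04, 0.13], [0, 0.03, 0.14], [0, 0.02, 0.14]]
-25.5 [[0, 0.0, 0.14], [0, -0.0, 0.14], [0, -0.02, 0.13], [0, -0.03, 0.14], [0, -0.04, 0.13]]
-50.5 [[0, -0.06, 0.13], [0, -0.06, 0.13], [0, -0.08, 0.11], [0, -0.08, 0.11], [0, -0.09, 0.11]]
-75.5 [[0, -0.11, 0.09]]
```

Emit:
servo_tool:
  dp:
    - [0, 0.11, -0.08]
    - [0, 0.12, -0.08]
    - [0, 0.12, -0.06]
    - [0, 0.13, -0.05]
    - [0, 0.14, -0.05]
  yaw: [0, 0, 0, 0, 0]

```text
time: 23.3
position: [0.4878, 0.0762, 0.0816]
tool_rot: [1.278, 1.161, -1.282]
ft_force: [-1.4, -1.3, 9.4]
grip_width: 0.244
```

```bash
python3 -c "
from log import *
st,a=rep()"
```

```text
t 23.3 p [0.4878 0.0762 0.0816] rad 40.11 ang 99.73 F [-1.4  -1.26  9.4 ] Frad -1.01 Fcw -1.6 yang -5.58 g 0.244
```

Emit:
servo_tool:
  dp:
    - [0, 0.13, -0.03]
    - [0, 0.14, -0.02]
    - [0, 0.14, 0]
    - [0, 0.14, 0]
    - [0, 0.14, 0.02]
  yaw: [0, 0, 0, 0, 0]

```text
time: 23.8
position: [0.5048, 0.0754, 0.0816]
tool_rot: [1.278, 1.162, -1.283]
ft_force: [-2.3, -1.6, 10.2]
grip_width: 0.243
```

```bash
python3 -c "
from log import *
st,a=rep()
arc(a,a-128,40,p0=st['position'][:2])"
```

```text
t 23.8 p [0.5048 0.0754 0.0816] rad 40.01 ang 75.13 F [-2.34 -1.57 10.21] Frad -2.11 Fcw -1.86 yang -5.58 g 0.243
59.1 [[0, 0.09, 0.02], [0, 0.08, 0.02], [0, 0.09, 0.03], [0, 0.08, 0.03], [0, 0.09, 0.03]]
43.1 [[0, 0.07, 0.04], [0, 0.08, 0.05], [0, 0.08, 0.05], [0, 0.07, 0.05], [0, 0.07, 0.06]]
27.1 [[0, 0.06, 0.06], [0, 0.06, 0.06], [0, 0.06, 0.07], [0, 0.06, 0.07], [0, 0.05, 0.08]]
11.1 [[0, 0.04, 0.07], [0, 0.05, 0.08], [0, 0.03, 0.08], [0, 0.04, 0.09], [0, 0.02, 0.08]]
-4.9 [[0, 0.03, 0.09], [0, 0.02, 0.08], [0, 0.01, 0.09], [0, 0.01, 0.09], [0, 0.0, 0.09]]
-20.9 [[0, -0.0, 0.09], [0, -0.01, 0.09], [0, -0.01, 0.09], [0, -0.01, 0.09], [0, -0.03, 0.08]]
-36.9 [[0, -0.02, 0.09], [0, -0.03, 0.08], [0, -0.04, 0.08], [0, -0.04, 0.08], [0, -0.04, 0.08]]
-52.9 [[0, -0.05, 0.08], [0, -0.05, 0.07], [0, -0.06, 0.07], [0, -0.06, 0.06], [0, -0.06, 0.07]]
```

Emit:
servo_tool:
  dp:
    - [0, 0.09, 0.02]
    - [0, 0.08, 0.02]
    - [0, 0.09, 0.03]
    - [0, 0.08, 0.03]
    - [0, 0.09, 0.03]
  yaw: [0, 0, 0, 0, 0]

```text
time: 24.3
position: [0.5149, 0.0711, 0.0816]
tool_rot: [1.278, 1.162, -1.283]
ft_force: [-2.7, -1.1, 10.1]
grip_width: 0.248
```

```bash
python3 -c "
from log import *
st,a=rep()"
```

```text
t 24.3 p [0.5149 0.0711 0.0816] rad 40.01 ang 59.4 F [-2.71 -1.06 10.12] Frad -2.29 Fcw -1.79 yang -5.57 g 0.248
```

Emit:
servo_tool:
  dp:
    - [0, 0.07, 0.04]
    - [0, 0.08, 0.05]
    - [0, 0.08, 0.05]
    - [0, 0.07, 0.05]
    - [0, 0.07, 0.06]
  yaw: [0, 0, 0, 0, 0]

```text
time: 24.8
position: [0.5234, 0.0643, 0.0816]
tool_rot: [1.278, 1.163, -1.283]
ft_force: [-1.3, -1.1, 10.6]
grip_width: 0.243
```

```bash
python3 -c "
from log import *
st,a=rep()"
```

```text
t 24.8 p [0.5234 0.0643 0.0816] rad 40.0 ang 43.7 F [-1.25 -1.05 10.63] Frad -1.63 Fcw -0.11 yang -5.57 g 0.243
```

Emit:
servo_tool:
  dp:
    - [0, 0.06, 0.06]
    - [0, 0.06, 0.06]
    - [0, 0.06, 0.07]
    - [0, 0.06, 0.07]
    - [0, 0.05, 0.08]
  yaw: [0, 0, 0, 0, 0]

```text
time: 25.3
position: [0.5298, 0.0555, 0.0816]
tool_rot: [1.279, 1.163, -1.283]
ft_force: [-2.7, 0.6, 9.5]
grip_width: 0.244
```

```bash
python3 -c "
from log import *
st,a=rep()"
```

```text
t 25.3 p [0.5298 0.0555 0.0816] rad 39.94 ang 28.02 F [-2.75  0.57  9.52] Frad -2.16 Fcw -1.8 yang -5.57 g 0.244
```

Emit:
servo_tool:
  dp:
    - [0, 0.04, 0.07]
    - [0, 0.05, 0.08]
    - [0, 0.03, 0.08]
    - [0, 0.04, 0.09]
    - [0, 0.02, 0.08]
  yaw: [0, 0, 0, 0, 0]

```text
time: 25.8
position: [0.5335, 0.0454, 0.0817]
tool_rot: [1.279, 1.163, -1.282]
ft_force: [-1.8, 0.7, 9.1]
grip_width: 0.247
```

```bash
python3 -c "
from log import *
st,a=rep()"
```

```text
t 25.8 p [0.5335 0.0454 0.0817] rad 39.96 ang 12.61 F [-1.76  0.74  9.13] Frad -1.56 Fcw -1.11 yang -5.56 g 0.247
```

Total is now about 721°, still free. Continuing.

Emit:
servo_tool:
  dp:
    - [0, 0.03, 0.09]
    - [0, 0.02, 0.08]
    - [0, 0.01, 0.09]
    - [0, 0.01, 0.09]
    - [0, 0, 0.09]
  yaw: [0, 0, 0, 0, 0]

```text
time: 26.3
position: [0.5344, 0.0346, 0.0816]
tool_rot: [1.279, 1.163, -1.281]
ft_force: [-1.2, 1.1, 7.6]
grip_width: 0.241
```

```bash
python3 -c "
from log import *
st,a=rep()"
```

```text
t 26.3 p [0.5344 0.0346 0.0816] rad 39.92 ang -3.01 F [-1.23  1.14  7.6 ] Frad -1.29 Fcw -1.07 yang -5.55 g 0.241
```

Emit:
servo_tool:
  dp:
    - [0, 0, 0.09]
    - [0, -0.01, 0.09]
    - [0, -0.01, 0.09]
    - [0, -0.01, 0.09]
    - [0, -0.03, 0.08]
  yaw: [0, 0, 0, 0, 0]

```text
time: 26.8
position: [0.5328, 0.0254, 0.0817]
tool_rot: [1.281, 1.163, -1.278]
ft_force: [2.8, 5.1, 4.6]
grip_width: 0.245
```

```bash
python3 -c "
from log import *
st,a=rep()
arc(a,a-128,40,p0=st['position'][:2])"
```

```text
t 26.8 p [0.5328 0.0254 0.0817] rad 39.89 ang -16.41 F [2.82 5.13 4.64] Frad 1.26 Fcw -5.72 yang -5.5 g 0.245
-32.4 [[0, -0.01, 0.09], [0, -0.03, 0.08], [0, -0.03, 0.09], [0, -0.03, 0.08], [0, -0.04, 0.08]]
-48.4 [[0, -0.04, 0.08], [0, -0.05, 0.08], [0, -0.05, 0.07], [0, -0.06, 0.07], [0, -0.05, 0.07]]
-64.4 [[0, -0.07, 0.06], [0, -0.06, 0.06], [0, -0.07, 0.06], [0, -0.07, 0.05], [0, -0.08, 0.05]]
-80.4 [[0, -0.08, 0.04], [0, -0.08, 0.04], [0, -0.08, 0.04], [0, -0.08, 0.03], [0, -0.09, 0.02]]
-96.4 [[0, -0.09, 0.02], [0, -0.08, 0.02], [0, -0.09, 0.01], [0, -0.09, 0.01], [0, -0.09, -0.0]]
-112.4 [[0, -0.09, -0.0], [0, -0.09, -0.01], [0, -0.09, -0.02], [0, -0.08, -0.02], [0, -0.09, -0.02]]
-128.4 [[0, -0.09, -0.03], [0, -0.08, -0.03], [0, -0.08, -0.04], [0, -0.08, -0.04], [0, -0.07, -0.05]]
-144.4 [[0, -0.08, -0.05], [0, -0.07, -0.05], [0, -0.07, -0.06], [0, -0.06, -0.06], [0, -0.06, -0.07]]
```

Resistance jumped to 5.7 N, about 4.3 N above free running, at a total of 750° (predicted 756°). I hold one call to confirm.

Emit:
servo_tool:
  dp:
    - [0, 0, 0]
    - [0, 0, 0]
    - [0, 0, 0]
    - [0, 0, 0]
    - [0, 0, 0]
  yaw: [0, 0, 0, 0, 0]

```text
time: 27.3
position: [0.5328, 0.0251, 0.0817]
tool_rot: [1.281, 1.163, -1.278]
ft_force: [1.8, 3.5, 6.1]
grip_width: 0.243
```

```bash
python3 -c "
from log import *
st,a=rep()"
```

```text
t 27.3 p [0.5328 0.0251 0.0817] rad 39.93 ang -16.82 F [1.82 3.51 6.15] Frad 0.73 Fcw -3.88 yang -5.5 g 0.243
```

Emit:
servo_tool:
  dp:
    - [0, -0.01, 0.04]
    - [0, -0.01, 0.04]
    - [0, -0.01, 0.04]
    - [0, 0, 0]
    - [0, 0, 0]
  yaw: [0, 0, 0, 0, 0]

```text
time: 27.8
position: [0.5321, 0.0231, 0.0817]
tool_rot: [1.282, 1.163, -1.277]
ft_force: [2.8, 5.8, 5.8]
grip_width: 0.248
```

```bash
python3 -c "
from log import *
st,a=rep()
ctrl.get_image('top');rep()
ctrl.get_image('top');rep()"
```

```text
t 27.8 p [0.5321 0.0231 0.0817] rad 39.93 ang -19.85 F [2.81 5.78 5.83] Frad 0.68 Fcw -6.39 yang -5.47 g 0.248
t 27.85 p [0.5321 0.0231 0.0817] rad 39.92 ang -19.87 F [2.71 6.04 4.15] Frad 0.5 Fcw -6.61 yang -5.47 g 0.241
t 27.9 p [0.5321 0.0231 0.0817] rad 39.92 ang -19.86 F [2.26 5.07 5.16] Frad 0.4 Fcw -5.54 yang -5.47 g 0.243
```

Clear nip: Fcw is about 6.2 N over several readings, roughly 4.7 N above free, at angle −19.9°. Now back exactly 720° counter-clockwise, ending at −19.9° again.

```bash
python3 -c "
from log import *
st,a=rep()
arc(a,a+360,25,p0=st['position'][:2])"
```

```text
t 27.9 p [0.5321 0.0231 0.0817] rad 39.92 ang -19.86 F [2.26 5.07 5.16] Frad 0.4 Fcw -5.54 yang -5.47 g 0.243
52.1 [[0, 0.05, -0.4], [0, -0.05, -0.4], [0, -0.15, -0.37], [0, -0.23, -0.32], [0, -0.31, -0.26]]
124.1 [[0, -0.37, -0.17], [0, -0.39, -0.07], [0, -0.4, 0.02], [0, -0.38, 0.13], [0, -0.34, 0.21]]
196.1 [[0, -0.27, 0.3], [0, -0.2, 0.35], [0, -0.09, 0.39], [0, -0.0, 0.4], [0, 0.1, 0.39]]
268.1 [[0, 0.19, 0.35], [0, 0.27, 0.29], [0, 0.34, 0.21], [0, 0.39, 0.13], [0, 0.4, 0.02]]
340.1 [[0, 0.39, -0.07], [0, 0.36, -0.18], [0, 0.31, -0.25], [0, 0.24, -0.33], [0, 0.14, -0.37]]
```

Emit:
servo_tool:
  dp:
    - [0, 0.05, -0.4]
    - [0, -0.05, -0.4]
    - [0, -0.15, -0.37]
    - [0, -0.23, -0.32]
    - [0, -0.31, -0.26]
  yaw: [0, 0, 0, 0, 0]

```text
time: 28.4
position: [0.52, 0.0674, 0.0817]
tool_rot: [1.282, 1.16, -1.277]
ft_force: [3.4, 2.1, 4.1]
grip_width: 0.242
```

```bash
python3 -c "
from log import *
st,a=rep()"
```

```text
t 28.4 p [0.52   0.0674 0.0817] rad 39.9 ang 50.32 F [3.44 2.09 4.06] Frad 3.81 Fcw 1.31 yang -5.53 g 0.242
```

Emit:
servo_tool:
  dp:
    - [0, -0.37, -0.17]
    - [0, -0.39, -0.07]
    - [0, -0.4, 0.02]
    - [0, -0.38, 0.13]
    - [0, -0.34, 0.21]
  yaw: [0, 0, 0, 0, 0]

```text
time: 28.9
position: [0.4708, 0.069, 0.0816]
tool_rot: [1.28, 1.164, -1.279]
ft_force: [1.1, 1.4, 8.0]
grip_width: 0.243
```

```bash
python3 -c "
from log import *
st,a=rep()"
```

```text
t 28.9 p [0.4708 0.069  0.0816] rad 40.08 ang 126.32 F [1.09 1.44 8.02] Frad 0.51 Fcw 1.73 yang -5.46 g 0.243
```

Emit:
servo_tool:
  dp:
    - [0, -0.27, 0.3]
    - [0, -0.2, 0.35]
    - [0, -0.09, 0.39]
    - [0, 0, 0.4]
    - [0, 0.1, 0.39]
  yaw: [0, 0, 0, 0, 0]

```text
time: 29.4
position: [0.4565, 0.0235, 0.0817]
tool_rot: [1.282, 1.161, -1.277]
ft_force: [7.1, 3.7, 1.3]
grip_width: 0.246
```

```bash
python3 -c "
from log import *
st,a=rep()"
```

```text
t 29.4 p [0.4565 0.0235 0.0817] rad 40.22 ang -160.86 F [7.1  3.7  1.28] Frad -7.93 Fcw 1.17 yang -5.51 g 0.246
```

Emit:
servo_tool:
  dp:
    - [0, 0.22, 0.33]
    - [0, 0.31, 0.27]
    - [0, 0.36, 0.2]
    - [0, 0.39, 0.13]
    - [0, 0.4, 0.02]
  yaw: [0, 0, 0, 0, 0]

```text
time: 29.9
position: [0.4949, -0.0035, 0.0816]
tool_rot: [1.281, 1.165, -1.281]
ft_force: [-2.2, 7.1, 10.9]
grip_width: 0.245
```

```bash
python3 -c "
from log import *
st,a=rep()"
```

```text
t 29.9 p [ 0.4949 -0.0035  0.0816] rad 40.18 ang -89.49 F [-2.17  7.07 10.9 ] Frad -7.09 Fcw 2.1 yang -5.57 g 0.245
```

Emit:
servo_tool:
  dp:
    - [0, 0.39, -0.07]
    - [0, 0.36, -0.18]
    - [0, 0.31, -0.25]
    - [0, 0.24, -0.33]
    - [0, 0.14, -0.37]
  yaw: [0, 0, 0, 0, 0]

```text
time: 30.4
position: [0.5318, 0.0221, 0.0815]
tool_rot: [1.278, 1.167, -1.285]
ft_force: [-7.6, 1.2, 16.8]
grip_width: 0.246
```

```bash
python3 -c "
from log import *
st,a=rep()
arc(a,-19.86+360,25,p0=st['position'][:2])"
```

```text
t 30.4 p [0.5318 0.0221 0.0815] rad 40.05 ang -21.35 F [-7.55  1.24 16.84] Frad -7.48 Fcw 1.6 yang -5.57 g 0.246
50.9 [[0, 0.06, -0.4], [0, -0.04, -0.4], [0, -0.14, -0.38], [0, -0.23, -0.33], [0, -0.31, -0.26]]
123.2 [[0, -0.36, -0.18], [0, -0.39, -0.08], [0, -0.41, 0.02], [0, -0.38, 0.12], [0, -0.34, 0.21]]
195.5 [[0, -0.28, 0.29], [0, -0.2, 0.35], [0, -0.11, 0.39], [0, -0.0, 0.4], [0, 0.1, 0.39]]
267.8 [[0, 0.19, 0.35], [0, 0.27, 0.3], [0, 0.34, 0.22], [0, 0.38, 0.12], [0, 0.4, 0.03]]
340.1 [[0, 0.4, -0.07], [0, 0.36, -0.17], [0, 0.31, -0.26], [0, 0.24, -0.33], [0, 0.15, -0.37]]
```

Emit:
servo_tool:
  dp:
    - [-0.03, -0.02, -0.4]
    - [-0.03, -0.08, -0.4]
    - [0, -0.15, -0.38]
    - [0, -0.23, -0.33]
    - [0, -0.31, -0.26]
  yaw: [0, 0, 0, 0, 0]

```text
time: 30.9
position: [0.5186, 0.0686, 0.0818]
tool_rot: [1.28, 1.162, -1.28]
ft_force: [3.0, 0.9, 0.5]
grip_width: 0.244
```

```bash
python3 -c "
from log import *
st,a=rep()"
```

```text
t 30.9 p [0.5186 0.0686 0.0818] rad 39.92 ang 52.99 F [2.98 0.93 0.54] Frad 2.54 Fcw 1.82 yang -5.54 g 0.244
```

Emit:
servo_tool:
  dp:
    - [0, -0.36, -0.18]
    - [0, -0.39, -0.08]
    - [0, -0.41, 0.02]
    - [0, -0.38, 0.12]
    - [0, -0.34, 0.21]
  yaw: [0, 0, 0, 0, 0]

```text
time: 31.4
position: [0.4699, 0.0684, 0.0819]
tool_rot: [1.279, 1.162, -1.283]
ft_force: [2.7, -2.5, -9.2]
grip_width: 0.247
```

```bash
python3 -c "
from log import *
st,a=rep()"
```

```text
t 31.4 p [0.4699 0.0684 0.0819] rad 40.14 ang 127.92 F [ 2.69 -2.52 -9.15] Frad -3.65 Fcw 0.57 yang -5.59 g 0.247
```

Emit:
servo_tool:
  dp:
    - [0.02, -0.25, 0.29]
    - [0, -0.18, 0.34]
    - [0, -0.09, 0.39]
    - [0, 0.01, 0.4]
    - [0, 0.12, 0.38]
  yaw: [0, 0, 0, 0, 0]

```text
time: 31.9
position: [0.4562, 0.025, 0.0818]
tool_rot: [1.279, 1.164, -1.283]
ft_force: [-1.1, 0.7, -7.0]
grip_width: 0.245
```

```bash
python3 -c "
from log import *
st,a=rep()"
```

```text
t 31.9 p [0.4562 0.025  0.0818] rad 40.1 ang -163.09 F [-1.1   0.68 -7.04] Frad 0.86 Fcw 0.97 yang -5.6 g 0.245
```

Emit:
servo_tool:
  dp:
    - [0, 0.22, 0.32]
    - [0, 0.3, 0.27]
    - [0, 0.35, 0.2]
    - [0, 0.38, 0.11]
    - [0, 0.4, 0.02]
  yaw: [0, 0, 0, 0, 0]

```text
time: 32.4
position: [0.4966, -0.0032, 0.0819]
tool_rot: [1.28, 1.16, -1.284]
ft_force: [-1.1, -2.0, -7.2]
grip_width: 0.244
```

```bash
python3 -c "
from log import *
st,a=rep()
arc(a,-19.86,10,p0=st['position'][:2],rad=.0398)"
```

```text
t 32.4 p [ 0.4966 -0.0032  0.0819] rad 39.95 ang -86.97 F [-1.06 -1.98 -7.23] Frad 1.92 Fcw 1.17 yang -5.67 g 0.244
-53.4 [[0, 0.18, -0.04], [0, 0.18, -0.06], [0, 0.17, -0.08], [0, 0.15, -0.1], [0, 0.15, -0.12]]
-19.9 [[0, 0.13, -0.13], [0, 0.11, -0.15], [0, 0.1, -0.16], [0, 0.08, -0.17], [0, 0.05, -0.18]]
```

Emit:
servo_tool:
  dp:
    - [0, 0.18, -0.04]
    - [0, 0.18, -0.06]
    - [0, 0.17, -0.08]
    - [0, 0.15, -0.1]
    - [0, 0.15, -0.12]
  yaw: [0, 0, 0, 0, 0]

```text
time: 32.9
position: [0.5194, 0.0055, 0.0819]
tool_rot: [1.28, 1.158, -1.281]
ft_force: [2.2, -4.6, -10.7]
grip_width: 0.246
```

```bash
python3 -c "
from log import *
st,a=rep()
arc(a,-19.86,5,p0=st['position'][:2],rad=.0398)"
```

```text
t 32.9 p [0.5194 0.0055 0.0819] rad 39.9 ang -51.39 F [  2.2   -4.59 -10.68] Frad 4.95 Fcw 1.15 yang -5.61 g 0.246
-19.9 [[0, 0.12, -0.13], [0, 0.1, -0.14], [0, 0.09, -0.15], [0, 0.07, -0.16], [0, 0.05, -0.17]]
```

Emit:
servo_tool:
  dp:
    - [0.01, 0.13, -0.12]
    - [0.01, 0.11, -0.13]
    - [0, 0.1, -0.14]
    - [0, 0.07, -0.15]
    - [0, 0.05, -0.15]
  yaw: [0, 0, 0, 0, 0]

```text
time: 33.4
position: [0.5321, 0.0236, 0.0819]
tool_rot: [1.281, 1.161, -1.279]
ft_force: [3.5, -3.5, -10.4]
grip_width: 0.245
```

```bash
python3 -c "
from log import *
st,a=rep()
ctrl.get_image('top')
st,a=rep()
"
```

```text
t 33.4 p [0.5321 0.0236 0.0819] rad 39.83 ang -19.21 F [  3.55  -3.49 -10.41] Frad 4.5 Fcw 2.13 yang -5.56 g 0.245
t 33.45 p [0.5325 0.0245 0.0819] rad 39.82 ang -17.77 F [  4.99  -1.79 -11.48] Frad 5.3 Fcw 0.18 yang -5.51 g 0.241
```

Emit:
servo_tool:
  dp:
    - [0.03, 0.04, 0.03]
    - [0.02, 0.02, 0.03]
    - [0, 0, 0]
    - [0, 0, 0]
    - [0, 0, 0]
  yaw: [0, 0, 0, 0, 0]

```text
time: 33.95
position: [0.5321, 0.023, 0.0817]
tool_rot: [1.281, 1.165, -1.28]
ft_force: [-4.3, 2.8, 6.2]
grip_width: 0.246
```

```bash
python3 -c "
from log import *
st,a=rep()
"
```

```text
t 33.95 p [0.5321 0.023  0.0817] rad 40.0 ang -20.05 F [-4.3   2.79  6.19] Frad -4.99 Fcw -1.14 yang -5.53 g 0.246
```

Angle −20.05° against −19.86° at the nip, so two turns to within about 0.2°. I relax the residual load, then release.

Emit:
servo_tool:
  dp:
    - [-0.01, -0.03, 0]
    - [0, 0, 0]
    - [0, 0, 0]
    - [0, 0, 0]
    - [0, 0, 0]
  yaw: [0, 0, 0, 0, 0]

```text
time: 34.45
position: [0.5319, 0.0223, 0.0817]
tool_rot: [1.282, 1.163, -1.279]
ft_force: [-4.4, 2.6, 6.8]
grip_width: 0.244
```

```bash
python3 -c "
from log import *
st,a=rep()
"
```

```text
t 34.45 p [0.5319 0.0223 0.0817] rad 40.02 ang -21.06 F [-4.4   2.56  6.79] Frad -5.03 Fcw -0.81 yang -5.56 g 0.244
```

Emit:
servo_tool:
  dp:
    - [0, -0.07, -0.05]
    - [0, 0, 0]
    - [0, 0, 0]
    - [0, 0, 0]
    - [0, 0, 0]
  yaw: [0, 0, 0, 0, 0]

```text
time: 34.95
position: [0.5318, 0.0224, 0.0817]
tool_rot: [1.282, 1.159, -1.278]
ft_force: [2.1, -0.9, 4.2]
grip_width: 0.245
```

```bash
python3 -c "
from log import *
st,a=rep()
"
```

```text
t 34.95 p [0.5318 0.0224 0.0817] rad 39.9 ang -21.03 F [ 2.08 -0.9   4.24] Frad 2.27 Fcw 0.1 yang -5.6 g 0.245
```

Emit:
servo_tool:
  dp:
    - [0, 0.02, -0.04]
    - [0, 0, 0]
    - [0, 0, 0]
    - [0, 0, 0]
    - [0, 0, 0]
  yaw: [0, 0, 0, 0, 0]

```text
time: 35.45
position: [0.532, 0.023, 0.0817]
tool_rot: [1.282, 1.159, -1.279]
ft_force: [1.7, -0.9, 5.5]
grip_width: 0.244
```

```bash
python3 -c "
from log import *
st,a=rep()
"
```

```text
t 35.45 p [0.532  0.023  0.0817] rad 39.89 ang -20.04 F [ 1.73 -0.91  5.46] Frad 1.94 Fcw 0.26 yang -5.61 g 0.244
```

At −20.04° with low load. Releasing and lifting straight up.

Emit:
servo_tool:
  dp:
    - [0, 0, 0]
    - [0, 0, 0]
    - [0, 0, 0]
    - [0, 0, 0]
    - [0, 0, 0]
  yaw: [0, 0, 0, 0, 0]
  fingers: 0.48

```text
time: 35.95
position: [0.5304, 0.0239, 0.0804]
tool_rot: [1.28, 1.162, -1.281]
ft_force: [0.1, -1.0, 0.1]
grip_width: 0.473
```

Emit:
servo_tool:
  dp:
    - [-0.3, 0, 0]
    - [-0.7, 0, 0]
    - [-1, 0, 0]
    - [-1, 0, 0]
    - [-1, 0, 0]
  yaw: [0, 0, 0, 0, 0]

```text
time: 36.45
position: [0.5308, 0.0237, 0.1823]
tool_rot: [1.281, 1.161, -1.28]
ft_force: [0.1, 0.9, 0.4]
grip_width: 0.481
```

Emit:
servo_tool:
  dp:
    - [-0.5, 1, 0]
    - [0, 1, 0]
    - [0, 0, 0]
    - [0, 0, 0]
    - [0, 0, 0]
  yaw: [0, 0, 0, 0, 0]

```text
time: 36.95
position: [0.5797, 0.019, 0.1931]
tool_rot: [1.28, 1.162, -1.281]
ft_force: [-0.0, -0.1, -0.6]
grip_width: 0.478
```

Emit:
servo_tool:
  dp:
    - [0, 0, 0]
    - [0, 0, 0]
    - [0, 0, 0]
    - [0, 0, 0]
    - [0, 0, 0]
  yaw: [0, 0, 0, 0, 0]

```text
time: 37.45
position: [0.5805, 0.019, 0.1934]
tool_rot: [1.281, 1.162, -1.28]
ft_force: [0.3, -0.1, -0.9]
grip_width: 0.479
```

Run:
```python
from h import *
st=ctrl.get_state();print(st['position'],yang(st),st['ft_force'])
img,d=ctrl.get_image('wrist');save('w9.png',img);np.savez('w9.npz',d=d,p=st['position'],r=st['tool_rot'])
from fit import *
img,d,P,m,O,ux,uy,U=fit('w9.png','w9.npz',(50,250,100,412))
O=np.array([.6204,.0217]);th=np.radians(-5.52);ux=np.array([np.cos(th),np.sin(th)]);uy=np.array([-ux[1],ux[0]])
U=np.stack([(P[...,:2]-O)@ux,(P[...,:2]-O)@uy,P[...,2]],-1)
gm=(d>0)&(P[...,2]>.025)&(P[...,2]<.034)&(abs(U[...,1]-.065)<.008);x=U[gm][:,0]
print('mov',np.round(np.percentile(x[(x>-.02)&(x<.04)],[2,98]),4),'fix',np.percentile(x[(x>.055)&(x<.1)],[2]))
c=(d>0)&(P[...,2]>.062)&(P[...,2]<.074)&(U[...,0]>0.01)&(U[...,0]<.1)
print('carton',np.median(U[c][:,2]),cv2.minAreaRect((U[c][:,:2]*1000).astype(np.float32)))
kb=(d>0)&(P[...,2]>.1)&(P[...,2]<.115)&(np.hypot(P[...,0]-.53,P[...,1]-.022)<.035)
print('knob',cv2.minEnclosingCircle((P[kb][:,:2]*1000).astype(np.float32)))
```

```text
[0.58051075 0.01901225 0.19336465] -5.571458286255242 [ 0.32074606 -0.10843268 -0.86312781]
(590.2752685546875, 24.732711791992188) 194.9321746826172 284.86517333984375 84.48516082763672
theta -5.514839172363281 O [0.62013641 0.02184961] axis [0.49571499 0.03386255]
mov [-0.0165  0.0174] fix [0.07467497]
carton 0.06806392690187141 ((52.23493194580078, -1.478790283203125), (45.763328552246094, 85.37320709228516), 0.005624647252261639)
knob ((533.72998046875, 20.776086807250977), 10.800050735473633)
```

View pics/w9.png

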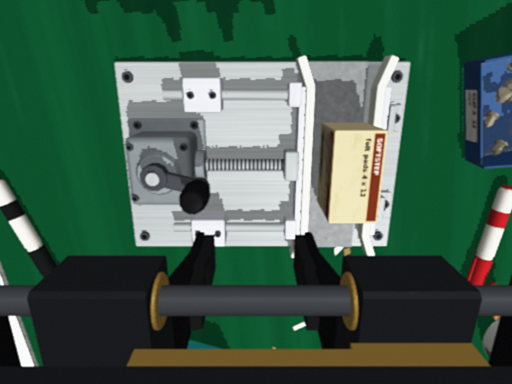

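Checks agree: knob at −19° and 40.2 mm from the axis, gap about 57.3 mm (45 + 12 expected), carton upright and square in the lane. The robot touches nothing, so I hand in.

```bash
python3 -c "
from bench import ctrl
print(ctrl.close_job(), ctrl.get_state()['time'])"
```

```text
the job is handed in; nothing more can be done
the job is handed in; nothing more can be done
```

The lane is set for the larger carton and the job was handed in at about 37.5 s of the 72 s allowed.

- **Carton:** I took the cream printed carton, not the turquoise look-alikes, and stood it lengthwise near mid-lane. My last view shows it upright and square to the lane. It sits next to the fixed guide, where the nip pushed it, but it is no longer clamped.
- **Nip:** I wound clockwise for about 754° until the force on the knob rose to about 6.2 N, roughly 4.7 N above free running. That is a clear nip and below the 8 N forcing limit. The knob was then at −19.9°.
- **Wind-back:** I wound back two full turns and let go at −20.0°, an error of about 0.2°. The final camera view shows the knob at about −19° and a gap of about 57.3 mm, against 57 mm expected for a 45 mm carton plus two turns at 6 mm.

- **Loads on the knob:** While winding back, the vertical force on the gripper reached about 17 N and the sideways force about 8 N. The knob sat about 3 mm off-centre in the grip, and I corrected for that as I went. Both forces stayed well under the limits.
- **End of the wind-back:** I overshot the end point by about 2°, corrected back to about 1° short, and then settled on the final angle.
- **Other objects:** I did not touch the small carton, the tape ring or the other objects, and I took no final picture of them.

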